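# Hang the rinsed dip basket on the drip hook

## Robot

A 6-joint arm with a two-finger parallel gripper is mounted at the origin on the work surface. World frame = base frame: x ahead of the robot, y to its left, z up, the work surface at z = 0. Lengths are in m, angles in rad, forces in N, time in s.
With the tool pointing down it reaches from about 0.275 to 0.775 m from the base axis. Payload 14.6 kg.
Tool frame: the origin (TCP) lies at the very end of the fingers, on their centre line; the grasp point (between the pads) lies manip.grasp_offset behind it (manip.grasp_offset is the distance from the TCP to the grasp point, in m); z points along the fingers, y is the direction in which the jaws open and shut (so a half turn about z gives the same grasp; the last joint's range is limited). The gripper opens to 85 mm and grips with 20 to 120 N. Pads are 22 mm wide; open, the fingers measure 114 mm over their backs; the gripper's body (76 mm by 85 mm) begins 54 mm behind the grasp point. The pads swing forward as they close: fully open they stand 13 mm farther back than shut.
Start: joints at [-1.338, 0.263, -0.048, 1.259, 0, 1.415], TCP at [0.199, -0.486, 0.231] pointing down, gripper open.
Joint ranges: [-2.65, 2.65], [-0.89, 1.7], [-1.18, 1.37], [-2.13, 2.11], [-1.35, 1.29], [-3.14, 3.14]. Speed limits (rad/s): [1.89, 1.89, 2.57, 2.79, 3.14, 3.14].

## Interface

Orientations are given as a rotation vector (axis times angle).
In Python, from bench import manip, optics, spot_in gives the robot as it stands.
- The arm moves only by the tool jog_arm, never from a script. Its argument "increments" is a list of rows, each a list of 7 numbers: the turn, a rotation vector about the tool's x, y, z in degrees, then the shift along the tool's x, y, z in mm, then the finger opening in mm, from 0 to 85.4. A call has 1 to 20 rows; each row shifts and turns the commanded pose from where the row before left it, along the tool's axes as they then stand; what a row does not reach is not made up. A row lasts 1/8 s, in which the tool goes at most 62.5 mm and 10.7 degrees, less where a joint would pass 70% of its speed; a pose out of reach is approached as far as the arm can. A call with a gripper value outside its range is refused whole. The fingers move at their own pace and stop on an object; "force" is the grip in N (left out, the last holds). Time passes only in rows, so rows that do not move let the fingers close. It gives the time, the measured TCP pose, the force and the opening at its end, in the units of the state.
- manip.sense(): the state, without advancing time (a new reading comes with each control period).
- optics.read_camera(name): name is "scene" or "side" or "wrist"; returns a dict with "pixels" (384x512x3 uint8, red, green, blue), "fx", "fy", "cx", "cy" (pixels), "world_from_camera" (4x4, takes a point from camera to world coordinates). Camera axes: x right, y up, looking along -z (the intrinsics and any distortion apply to the point x, -y, -z); pixel columns grow to the right and rows downward; lengths in m; the calibration is good to about 2 mm. A picture is of the moment at which its call begins. There is no depth.
- manip.hand_in(): hands the job in, once; it reports no verdict.
Trained networks look in a picture, given as the dict that the camera call returned (one of the last four; its "shot" number tells which), for a name from the list of things; names that differ only in an ending like _2 or _b are one class to them, and where a whole thing is asked for, a point or a joint stands for the part that bears it (a point fixed in the world has none). Each returns a list of dicts, best first, with "p" (0 to 1); they miss things now and then, are a little off and sometimes report something else, mostly with a low value. They report only what shows in the picture. A call takes as long as a camera call. They do not tell look-alikes from the thing itself.
- spot_in(picture, name): "at" ([column, row] in pixels, amid what is visible of it).
The state is a dict: "t": time; "qpos": joint angles; "qvel": joint speeds; "effort": joint torques, N m; "eef_pos": TCP position; "tcp_rot": TCP orientation; "ft_force": force on the tool from outside, world axes, zero at the start; "moment": the same for the moment, N m; "gripper_width": finger opening in m.
Only numpy, scipy, OpenCV 4.12 (cv2) and the standard library are available. Lean on these libraries where they do the work, as an engineer would, in place of code of your own. Each camera call takes 0.05 s, during which the arm holds its last target.

## Task

The blue wire basket of rinsed sample cans has to drip dry: while it is still standing on the table, swing its folded yellow bail up to upright, then lift it by the bail and hang it on the hook of the drip stand, with the crook in the middle of the bail resting in the hook and the basket hanging free and level over the tray. Keep the basket level enough all the way that no can spills out, set the bail down into the hook instead of dropping it, and leave the other things on the table where they stand.

Things in the scene. Friction and masses are not known exactly. Their poses are not given: they have to be found in the camera images.
- basket: Round blue wire basket, 122 mm diameter, 88 mm high, open on top, loose, about 0.33 kg plus three cans. Origin at the centre of its underside, z up. The bail pivots in two ears at its +y and -y sides, 140 mm apart, 90 mm above the underside; the pivot line is parallel to y and crosses the basket's axis. The folded bail lies to its -x side (roughly towards the robot).
- bail (a joint): Angle of the yellow bail about the basket's +y axis, rad: 0 = upright, negative = leaning to the basket's -x side, about -1.35 when folded (nearly flat, its crossbar then about 30 mm clear of the basket wall); limits -1.5 and 1.5. The pivots are stiff (0.045 N m of friction): the bail stays where it is left.
- bail_mid (a point): Middle of the crook in the yellow bail (8 mm round rod), 105 mm from the pivot line; y along the crossbar, z away from the pivots. From 14 to 46 mm either side of the middle the crossbar is straight, 95 mm from the pivot line; between, it is bent up 10 mm into the crook that takes the hook. Bail upright, basket on the table: this point is 195 mm and the straight parts 185 mm above the table.
- stand: Stainless drip stand, fixed to the table: a white tray 200 x 170 mm with a 22 mm rim and a post 18 mm thick (cap 23 mm), 254 mm tall, 95 mm behind the hook's seat. Origin on the table straight below the seat; x points from the seat to the post, z up. An arm of 10 mm black-coated rod runs from the post towards -x and ends in an upturned hook, open to the -x side.
- hook_seat (a point): Where bail_mid lies when the bail is hung: 245 mm above the table, 9 mm above the centreline of the 10 mm hook rod at its lowest point; axes of the stand (-x to the hook's open end, y across). The upturned tip is 20 mm from here towards -x, its top 18 mm higher than this point. The hung basket's underside is 50 mm above the table.
- can0_mid (a point): Middle of a small capped aluminium sample can, 38 mm diameter, 44 mm tall, 50 g, standing loose in the basket.
- can1_mid (a point): Middle of the second such can, in the basket.
- can2_mid (a point): Middle of the third such can, in the basket.
- solvent_mid (a point): Middle of an amber bottle with black cap, 64 mm diameter, 150 mm tall, standing to one side; leave alone.
- tub_mid (a point): Middle of a white screw-cap tub, 68 mm diameter, 80 mm tall, standing to one side; leave alone.
- holder_mid (a point): Middle of a black open-ended sample holder, 70 x 76 x 62 mm, standing nearest the robot; leave alone.
Not all that is in view belongs to the job. There is more than one size of the basket; the job needs the smaller. What is shaped like the part that bears can0_mid but pink is not meant.

How it is judged:
By the outcome, as a careful person would: the job done as asked, in the order asked, and still so for the second after the job is handed in, with the robot touching nothing.
It also fails if it takes over 72 s, if anything falls off the work surface, if the arm or the gripper's body presses on something with over 40 N, if the wrist force passes 120 N, or if a joint passes its speed limit or range.

## Working session

There is one attempt and no reset: what is moved stays moved. The work goes in short steps, Python scripts to look and compute and a tool call to move; the robot and the scene stay as the last step left them, time stands still between calls to the robot, and variables do not carry over. Pictures are saved under pics/ and viewed, and the job is handed in when it is done.

Besides the shell and the picture viewer there is one more tool, called after "Call:" as name(argument=value, ...) on one line, values as JSON. jog_arm: Moves the arm, as the interface text tells. Its arguments: {"type":"object","properties":{"increments":{"type":"array","items":{"type":"array","items":{"type":"number"}}},"force":{"type":"number"}},"required":["increments"]}

```bash
ls; mkdir -p pics; python3 - <<'E'
from bench import manip, optics, spot_in
import cv2, numpy as np
s=manip.sense(); print({k:(np.round(v,3).tolist()) for k,v in s.items()}); print(manip.grasp_offset)
for n in ["scene","side","wrist"]:
    p=optics.read_camera(n); cv2.imwrite(f"pics/{n}0.png",p["pixels"][:,:,::-1])
    print(n,p["fx"],p["fy"],p["cx"],p["cy"],[k for k in p if k!="pixels"]); print(np.round(p["world_from_camera"],3).tolist())
    for o in ["basket","bail","bail_mid","stand","hook_seat","can0_mid","solvent_mid","tub_mid","holder_mid"]:
        try: print(o,[(np.round(d["at"],1).tolist(),round(d["p"],2)) for d in spot_in(p,o)])
        except Exception as e: print(o,e)
E
```

```text
pics
{'t': 0.0, 'qpos': [-1.338, 0.263, -0.049, 1.259, -0.0, 1.415], 'qvel': [-0.001, 0.001, -0.001, 0.0, 0.003, -0.001], 'effort': [-0.0, -63.762, 38.457, 0.013, -0.0, 0.0], 'eef_pos': [0.198, -0.486, 0.231], 'tcp_rot': [-3.082, -0.605, 0.0], 'ft_force': [0.206, -0.75, -0.923], 'moment': [0.005, -0.039, -0.046], 'gripper_width': 0.086}
0.0187
scene 459.55368194795835 459.55368194795835 259.9206884050979 188.60639987407438 ['fx', 'fy', 'cx', 'cy', 'world_from_camera', 'shot']
[[0.134, -0.582, 0.802, 1.655], [0.991, 0.097, -0.095, -0.113], [-0.023, 0.807, 0.59, 0.943], [0.0, 0.0, 0.0, 1.0]]
basket [([185.4, 244.8], 0.86), ([150.8, 194.4], 0.81)]
bail [([153.5, 149.0], 0.71), ([190.8, 205.1], 0.5)]
bail_mid [([147.0, 145.4], 0.91), ([196.2, 206.3], 0.5)]
stand [([328.2, 223.6], 0.64)]
hook_seat [([327.2, 228.0], 0.94), ([173.9, 252.6], 0.32)]
can0_mid [([173.8, 284.7], 0.64), ([178.3, 251.8], 0.47)]
solvent_mid [([101.0, 215.7], 0.61), ([330.7, 224.4], 0.42)]
tub_mid [([394.0, 197.6], 0.62)]
holder_mid [([244.6, 185.5], 0.72), ([163.3, 239.4], 0.21)]
side 431.92604715114226 431.9260471
[... 336 characters left out ...]
66.6], 0.55)]
bail_mid [([202.0, 271.1], 0.75), ([266.0, 247.4], 0.71)]
stand [([261.3, 182.2], 0.86)]
hook_seat [([292.7, 265.8], 0.75), ([257.3, 186.1], 0.64)]
can0_mid [([344.1, 274.3], 0.6), ([306.8, 273.0], 0.44)]
solvent_mid [([262.2, 349.2], 0.56)]
tub_mid [([227.0, 144.3], 0.54)]
holder_mid [([260.4, 181.0], 0.66), ([193.1, 230.0], 0.64)]
wrist 299.41886091790445 299.41886091790445 257.3508165387816 190.10820525578404 ['fx', 'fy', 'cx', 'cy', 'world_from_camera', 'shot']
[[0.379, 0.891, 0.25, 0.262], [-0.925, 0.365, 0.103, -0.459], [0.0, -0.271, 0.963, 0.375], [0.0, 0.0, 0.0, 1.0]]
basket []
bail []
bail_mid []
stand []
hook_seat []
can0_mid []
solvent_mid []
tub_mid []
holder_mid []
```

View pics/scene0.png

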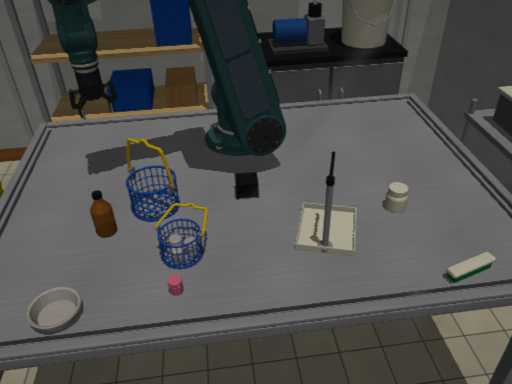

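View pics/side0.png

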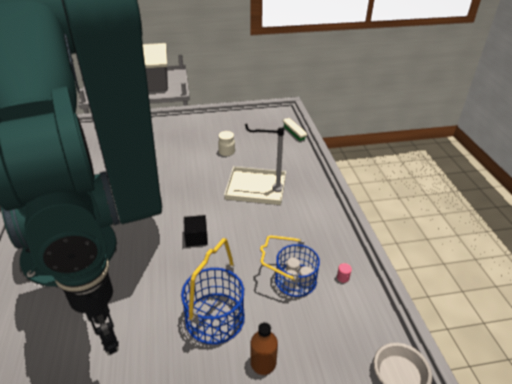

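```bash
cd pics; python3 - <<'E'
import cv2
a=cv2.imread("scene0.png");cv2.imwrite("scene0z.png",cv2.resize(a[120:340,80:370],(0,0),fx=2.7,fy=2.7,interpolation=3))
a=cv2.imread("side0.png");cv2.imwrite("side0z.png",cv2.resize(a[140:360,150:400],(0,0),fx=2.7,fy=2.7,interpolation=3))
E
```

```text
(no output)
```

View pics/scene0z.png

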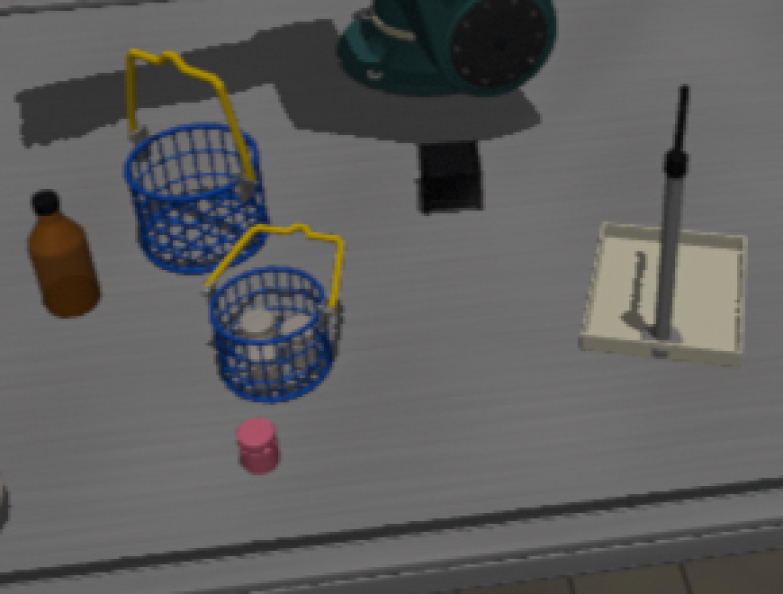

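View pics/side0z.png

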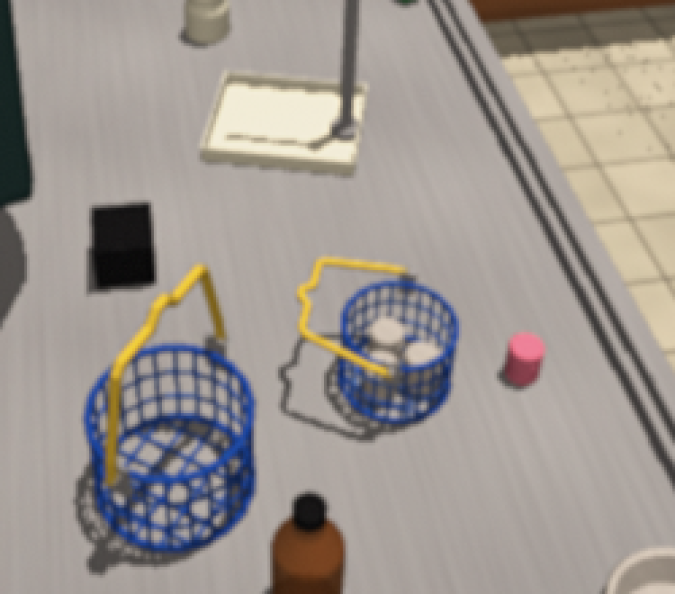

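Smaller basket (with cans) is at scene ≈(181,243), side ≈(297,270); the stand is at scene ≈(328,225), side ≈(260,185). I'll zoom further to pick model points.

```bash
cd pics; python3 - <<'E'
import cv2,numpy as np
def crop(f,x0,y0,w,h,s):
    a=cv2.imread(f)[y0:y0+h,x0:x0+w]; a=cv2.resize(a,(0,0),fx=s,fy=s,interpolation=cv2.INTER_CUBIC)
    for x in range((x0+9)//10*10,x0+w,10):
        cv2.line(a,(int((x-x0+.5)*s),0),(int((x-x0+.5)*s),6),(0,255,0),1); cv2.putText(a,str(x),(int((x-x0+.5)*s)-9,16),0,.35,(0,255,0),1)
    for y in range((y0+9)//10*10,y0+h,10):
        cv2.line(a,(0,int((y-y0+.5)*s)),(6,int((y-y0+.5)*s)),(0,255,0),1); cv2.putText(a,str(y),(8,int((y-y0+.5)*s)+4),0,.35,(0,255,0),1)
    return a
A=crop("scene0.png",150,196,65,75,6);B=crop("side0.png",254,228,72,75,6)
cv2.imwrite("z1.png",cv2.hconcat([A[:450,:390],B[:450,:405]]))
A=crop("scene0.png",290,145,70,112,5);B=crop("side0.png",220,110,75,100,5)
B=cv2.copyMakeBorder(B,0,A.shape[0]-B.shape[0],0,0,0)
cv2.imwrite("z2.png",cv2.hconcat([A,B]))
E
```

```text
(no output)
```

View pics/z1.png

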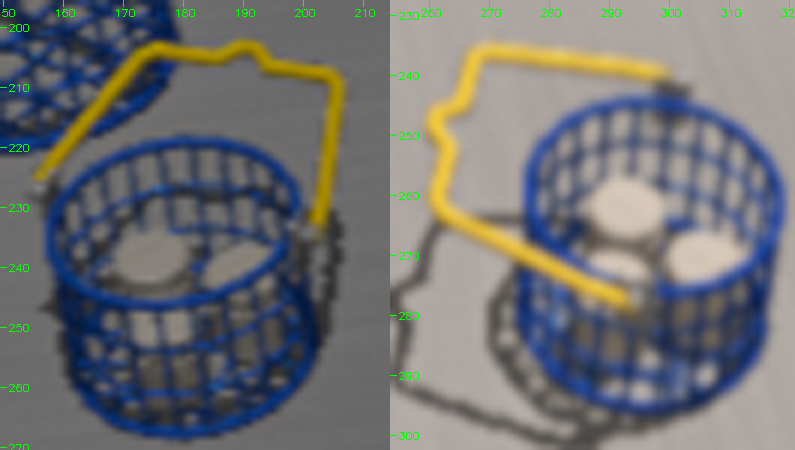

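View pics/z2.png

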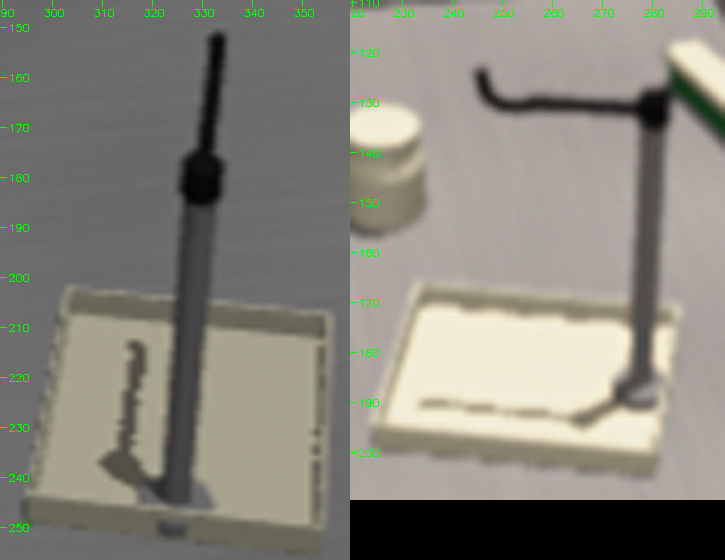

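```bash
cat > h.py <<'E'
from bench import manip, optics, spot_in
import cv2, numpy as np
from scipy.spatial.transform import Rotation as R
from scipy.optimize import least_squares
def proj(p,X):
    T=np.linalg.inv(p["world_from_camera"]); c=(T[:3,:3]@np.atleast_2d(X).T).T+T[:3,3]
    return np.c_[p["cx"]+p["fx"]*c[:,0]/-c[:,2], p["cy"]-p["fy"]*c[:,1]/-c[:,2]]
def place(x,y,yaw,L): return (R.from_euler('z',yaw).as_matrix()@np.atleast_2d(L).T).T+[x,y,0]
def bail_l(a,cy=.049):
    L=np.array([[0,-.07,0],[0,-cy,.095],[0,-.014,.095],[0,0,.105],[0,.014,.095],[0,cy,.095],[0,.07,0]])
    return (R.from_euler('y',a).as_matrix()@L.T).T+[0,0,.09]
E
cat > fit.py <<'E'
from h import *
sc=optics.read_camera("scene");si=optics.read_camera("side")
def rb(v):
    P=place(v[0],v[1],v[2],bail_l(v[3]))[[0,1,3,5,6]]
    s=[(156,226),(174.5,203.5),(190.5,203),(205,208.5),(202,232)]
    d=[(294,277),(262,262),(260.5,247.5),(269,236),(300,240)]
    return np.r_[(proj(sc,P)-s).ravel(),(proj(si,P)-d).ravel()]
r=least_squares(rb,[.5,-.3,0,-1.3],loss='soft_l1'); print("basket",r.x.round(4)); print(rb(r.x).round(1))
def rs(v):
    P=place(v[0],v[1],v[2],[[-.020,0,.263],[.095,0,.240]])
    T=place(v[0],v[1],v[2],[[v[3]-.1,-.085,.022],[v[3]-.1,.085,.022],[v[3]+.1,.085,.022],[v[3]+.1,-.085,.022]])
    return np.r_[(proj(sc,P)-[(333.3,151.5),(330,180)]).ravel(),(proj(si,P)-[(246.2,124),(280.5,132)]).ravel(),
     (proj(sc,T)-[(303,202.5),(355,207.5),(355,250),(295,244)]).ravel(),(proj(si,T)-[(225,195),(233.5,166.5),(285.5,171),(281,200)]).ravel()]
q=least_squares(rs,[.6,.1,0,.03],loss='soft_l1'); print("stand",q.x.round(4)); print(rs(q.x).round(1))
def draw(p,n):
    a=p["pixels"][:,:,::-1].copy(); k=3; 
    a=cv2.resize(a,(0,0),fx=k,fy=k,interpolation=cv2.INTER_CUBIC)
    D=lambda X,c,cl=False: cv2.polylines(a,[np.int32((proj(p,X)+.5)*k)],cl,c,1)
    v=r.x;D(place(*v[:3],bail_l(v[3])),(255,0,255)); th=np.linspace(0,6.28,40)
    for z in (0,.088): D(place(*v[:3],np.c_[.061*np.cos(th),.061*np.sin(th),0*th+z]),(0,255,255))
    v=q.x; D(place(*v[:3],[[-.02,0,.263],[-.012,0,.24],[0,0,.236],[.095,0,.236],[.095,0,0]]),(0,0,255))
    D(place(*v[:3],[[v[3]+sx*.1,sy*.085,.022] for sx,sy in((1,1),(1,-1),(-1,-1),(-1,1))]),(0,0,255),True)
    x0,y0=(140,140) if n=="scene" else (180,105)
    cv2.imwrite(f"pics/ov_{n}.png",a[y0*k:(y0+200)*k,x0*k:(x0+250)*k])
draw(sc,"scene");draw(si,"side")
E
python3 fit.py
```

```text
basket [ 0.6576 -0.2288 -0.3732 -1.3791]
[-0.4  1.5 -0.3  0.1  0.3  0.2  0.4 -0.6  0.2  2.4  0.1  0.6 -1.1 -0.4
  0.2 -0.1 -1.8  0.   0.3  0. ]
stand [ 0.6071  0.2154 -0.3143  0.016 ]
[-0.5 -0.4 -0.1  1.3 -0.4 -1.   0.  -0.3 -0.7 -0.1  0.4 -0.2 -0.6  0.5
 -0.   0.1 -0.5 -0.8 -0.4 -0.6  0.2 -0.6  0.6 -0.5]
```

View pics/ov_scene.png

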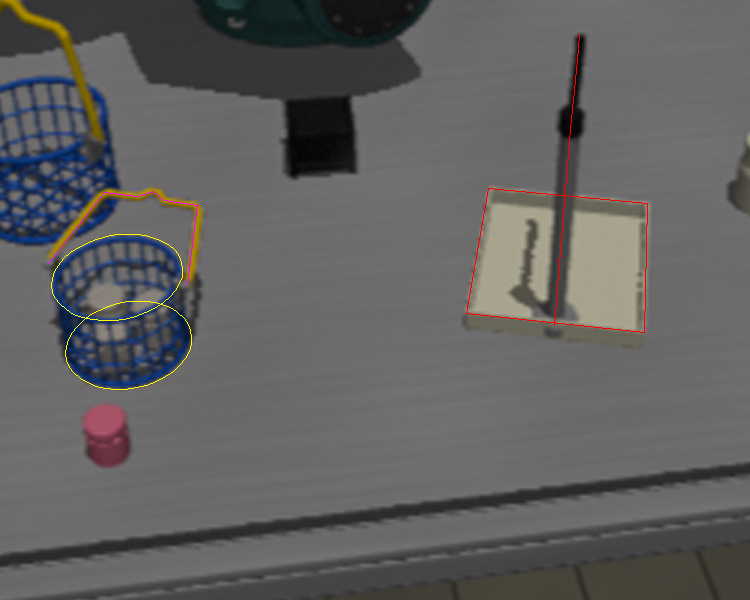

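View pics/ov_side.png

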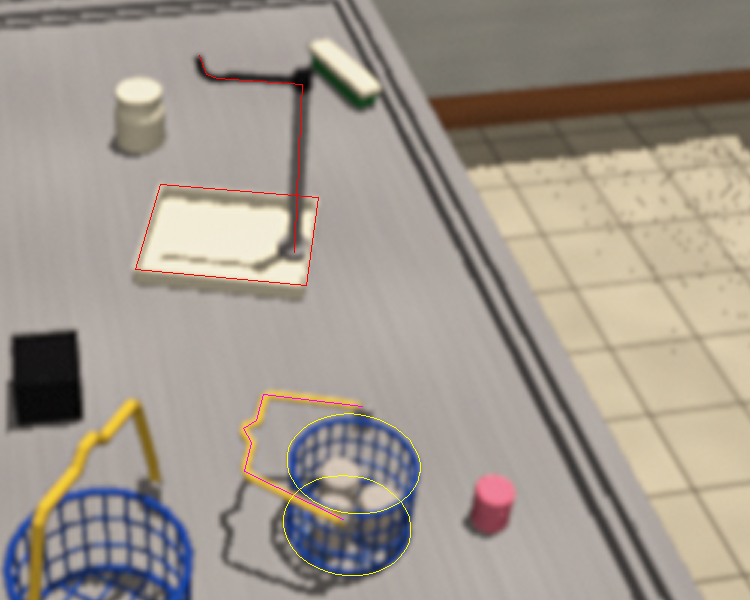

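```bash
cat >> h.py <<'E'
def onplane(p,uv,z):
    T=p["world_from_camera"]; d=T[:3,:3]@[(uv[0]-p["cx"])/p["fx"],-(uv[1]-p["cy"])/p["fy"],-1]; o=T[:3,3]
    return o+d*(z-o[2])/d[2]
BX,BY,BW=.6576,-.2288,-.373
SX,SY,SW=.6071,.2154,-.3143
FLIP=np.array([[0,1,0],[1,0,0],[0,0,-1.]])
def rot(yaw,t): return R.from_matrix(R.from_euler('z',yaw).as_matrix()@R.from_euler('y',-np.radians(t)).as_matrix()@FLIP)
def inc(R0,p0,R1,p1):
    return np.r_[np.degrees((R0.inv()*R1).as_rotvec()), R0.inv().apply(np.array(p1)-p0)*1000]
def cur():
    s=manip.sense(); return R.from_rotvec(s["tcp_rot"]),np.array(s["eef_pos"]),s
E
python3 - <<'E'
from h import *
sc=optics.read_camera("scene");si=optics.read_camera("side")
for n,a,b,z in [("holder",(246,186),(195,231),.031),("big rim",(151,183),(214,292),.1),("big base",(155,208),(212,325),.0),("bottle",(103,216),(263,352),.075),("pink",(176,285),(344,273),.022)]:
    print(n,onplane(sc,a,z).round(3),onplane(si,b,z).round(3))
# big bail crossbar triangulate mid
def tri(a,b):
    f=lambda X:np.r_[(proj(sc,X)-a).ravel(),(proj(si,X)-b).ravel()]
    r=least_squares(f,[.5,-.2,.15]);return r.x.round(3),f(r.x).round(1)
print(tri((149,145),(209,254)),tri((129,141),(193,275)),tri((161,150),(226,240)))
E
```

```text
holder [ 0.392 -0.011  0.031] [ 0.387 -0.014  0.031]
big rim [ 0.421 -0.317  0.1  ] [ 0.419 -0.312  0.1  ]
big base [ 0.424 -0.32   0.   ] [ 0.406 -0.339  0.   ]
bottle [ 0.535 -0.457  0.075] [ 0.513 -0.48   0.075]
pink [ 0.796 -0.243  0.022] [ 0.795 -0.248  0.022]
(array([ 0.415, -0.303,  0.233]), array([-0.5,  0.7, -0.3, -0.5])) (array([ 0.375, -0.364,  0.234]), array([ 0.4, -0.5,  0.3,  0.4])) (array([ 0.459, -0.266,  0.236]), array([-0.8,  1.2, -0.6, -1. ]))
```

```bash
cat >> h.py <<'E'
def apply(Rc,pc,row): return Rc*R.from_rotvec(np.radians(row[:3])), pc+Rc.apply(np.array(row[3:6])/1000)
def path(wps,R0=None,p0=None,w=85,verbose=True):
    """wps: list of (R,p,nrows,width)"""
    if R0 is None: R0,p0,_=cur()
    Rc,pc=R0,np.array(p0); Rs,ps=R0,np.array(p0); rows=[]
    for (R1,p1,n,w) in wps:
        dv=(Rs.inv()*R1).as_rotvec()
        for i in range(1,n+1):
            Rt=Rs*R.from_rotvec(dv*i/n); pt=ps+(np.array(p1)-ps)*i/n
            r=np.round(inc(Rc,pc,Rt,pt),1)+0.0; row=list(map(float,r))+[w]; rows.append(row); Rc,pc=apply(Rc,pc,row)
        Rs,ps=R1,np.array(p1)
    print(len(rows)); print(str(rows).replace(".0,",",").replace(" ","")); print("end",pc.round(4),Rc.as_rotvec().round(3)); return rows
def bl(local): return place(BX,BY,BW,local)[0]
def grasp_tcp(a,t,y=.03,r=.095,back=0.):
    """tcp for gripping straight part with bail angle a (rad), tool tilt t deg"""
    L=R.from_euler('y',a).apply([0,y,r])+[0,0,.09]
    z=rot(BW,t).apply([0,0,1]); return bl(L)+z*(.0187-back)
E
python3 - <<'E'
from h import *
R0,p0,s=cur()
g=grasp_tcp(-1.38,55,back=.08); print(g,grasp_tcp(-1.38,55))
path([(R0,p0+[0,0,.19],4,40),(R0*R.from_rotvec([0,0,0]),p0+[.06,.09,.19],3,40),(rot(BW,30),[.44,-.12,.38],9,40)])
E
```

```text
[ 0.53490884 -0.14857351  0.14317611] [ 0.5959349  -0.17245414  0.09729   ]
16
[[0,0,0,0,0,-47.5,40],[0,0,0,0,0,-47.5,40],[0,0,0,0,0,-47.5,40],[0,0,0,0,0,-47.5,40],[0,0,0,29.9,-20.2,0,40],[0,0,0,29.8,-20.2,0,40],[0,0,0,29.9,-20.2,0,40],[-3.1,1.3,-5,30.2,-20.8,4.6,40],[-3.2,1.4,-5.1,31.9,-18.3,4.2,40],[-3.1,1.3,-5,33.3,-15.6,4.1,40],[-3.2,1.4,-5,34.4,-12.9,4.1,40],[-3.1,1.3,-5.1,35.3,-10.1,4.3,40],[-3.2,1.4,-5,36,-7.1,4.6,40],[-3.1,1.3,-5,36.4,-4.3,5.2,40],[-3.2,1.4,-5.1,36.5,-1.3,5.9,40],[-3.1,1.3,-5,36.3,1.5,6.8,40]]
end [ 0.44 -0.12  0.38] [2.215 1.511 0.404]
```

Call:
jog_arm(increments=[[0,0,0,0,0,-47.5,40],[0,0,0,0,0,-47.5,40],[0,0,0,0,0,-47.5,40],[0,0,0,0,0,-47.5,40],[0,0,0,29.9,-20.2,0,40],[0,0,0,29.8,-20.2,0,40],[0,0,0,29.9,-20.2,0,40],[-3.1,1.3,-5,30.2,-20.8,4.6,40],[-3.2,1.4,-5.1,31.9,-18.3,4.2,40],[-3.1,1.3,-5,33.3,-15.6,4.1,40],[-3.2,1.4,-5,34.4,-12.9,4.1,40],[-3.1,1.3,-5.1,35.3,-10.1,4.3,40],[-3.2,1.4,-5,36,-7.1,4.6,40],[-3.1,1.3,-5,36.4,-4.3,5.2,40],[-3.2,1.4,-5.1,36.5,-1.3,5.9,40],[-3.1,1.3,-5,36.3,1.5,6.8,40]], force=25)

```text
t: 3.7
eef_pos: [0.4403, -0.1189, 0.3801]
tcp_rot: [2.211, 1.513, 0.406]
ft_force: [1.2, -0.9, -1.2]
gripper_width: 0.0397
```

```bash
python3 - <<'E'
from h import *
w=optics.read_camera("wrist")
a=w["pixels"][:,:,::-1].copy(); a=cv2.resize(a,(0,0),fx=1.5,fy=1.5,interpolation=cv2.INTER_CUBIC)
cv2.polylines(a,[np.int32((proj(w,place(BX,BY,BW,bail_l(-1.379)))+.5)*1.5)],False,(255,0,255),1)
cv2.imwrite("pics/w1.png",a)
for o in ["bail_mid","bail","basket"]: print(o,[(np.round(d["at"],1).tolist(),round(d["p"],2)) for d in spot_in(w,o)])
E
```

```text
bail_mid [([253.9, 161.3], 0.82), ([239.4, 280.8], 0.56)]
bail [([253.7, 161.8], 0.95), ([239.2, 281.5], 0.82)]
basket [([269.4, 157.9], 0.91), ([177.6, 255.5], 0.73)]
```

View pics/w1.png

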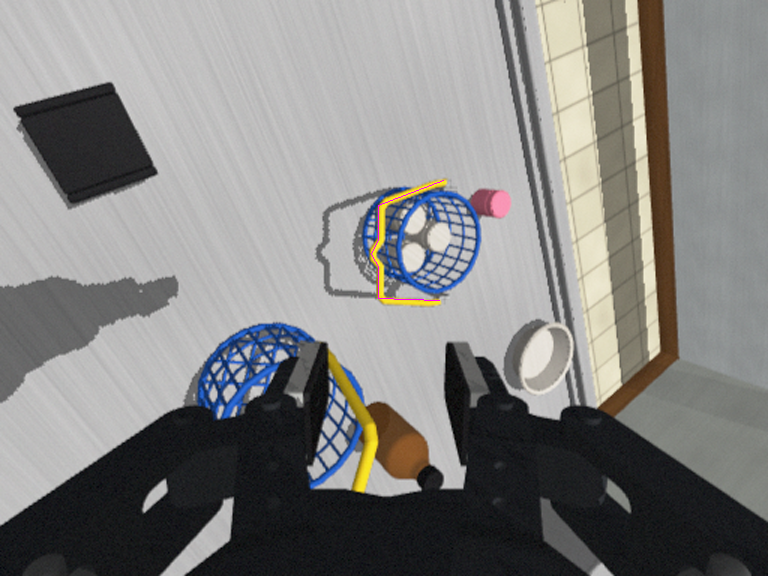

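Wrist view: bail overlay lies on the yellow bail (crook at ~(374,252) in the enlarged picture) within ~2 px. Fit confirmed.

```bash
python3 - <<'E'
from h import *
path([(rot(BW,55),grasp_tcp(-1.38,55,back=.08),8,32),(rot(BW,55),grasp_tcp(-1.38,55,back=.035),2,32)])
E
```

```text
10
[[-3.1,0,0,1,-4,31.8,32],[-3.2,0,0,0.9,-5.8,31.6,32],[-3.1,0,0,1,-7.5,31.2,32],[-3.1,0,0,1,-9.2,30.8,32],[-3.2,0,0,0.9,-10.8,30.2,32],[-3.1,0,0,1,-12.5,29.6,32],[-3.1,0,0,0.9,-14.1,28.8,32],[-3.2,0,0,1,-15.6,28,32],[0,0,0,0,0,22.5,32],[0,0,0,0,0,22.5,32]]
end [ 0.5692 -0.162   0.1174] [1.869 1.276 0.664]
```

Call:
jog_arm(increments=[[-3.1,0,0,1,-4,31.8,32],[-3.2,0,0,0.9,-5.8,31.6,32],[-3.1,0,0,1,-7.5,31.2,32],[-3.1,0,0,1,-9.2,30.8,32],[-3.2,0,0,0.9,-10.8,30.2,32],[-3.1,0,0,1,-12.5,29.6,32],[-3.1,0,0,0.9,-14.1,28.8,32],[-3.2,0,0,1,-15.6,28,32],[0,0,0,0,0,22.5,32],[0,0,0,0,0,22.5,32],[0,0,0,0,0,0,32]])

```text
t: 5.28
eef_pos: [0.5759, -0.1655, 0.1256]
tcp_rot: [1.885, 1.283, 0.653]
ft_force: [-0.3, -0.8, -0.1]
gripper_width: 0.0317
```

```bash
cat > look.py <<'E'
from h import *
import sys
def run(tag,a=-1.379,cams=("wrist","side")):
    out=[]
    for c in cams:
        w=optics.read_camera(c); im=w["pixels"][:,:,::-1].copy(); k=1.5 if c=="wrist" else 4
        im=cv2.resize(im,(0,0),fx=k,fy=k,interpolation=cv2.INTER_CUBIC)
        if a is not None: cv2.polylines(im,[np.int32((proj(w,place(BX,BY,BW,bail_l(a)))+.5)*k)],False,(255,0,255),1)
        if c=="side": im=im[215*4:315*4,220*4:345*4]
        if c=="scene": im=im[150*4:280*4,130*4:260*4]
        cv2.imwrite(f"pics/{tag}_{c}.png",im)
run(sys.argv[1],float(sys.argv[2]) if sys.argv[2]!="n" else None,sys.argv[3].split(","))
E
python3 look.py g1 -1.379 wrist,side
```

```text
(no output)
```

View pics/g1_wrist.png

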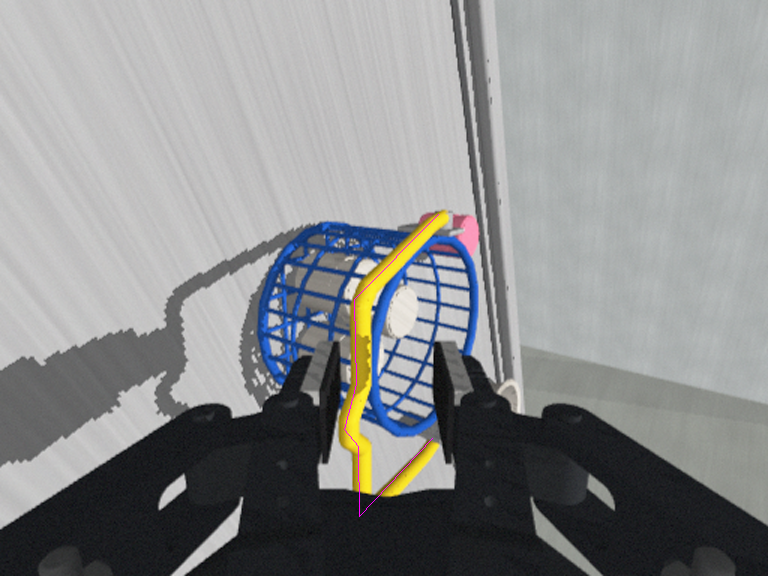

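View pics/g1_side.png

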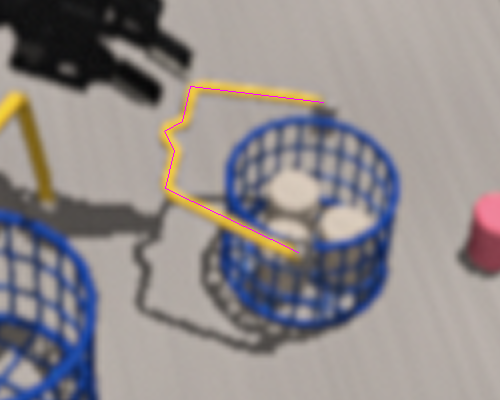

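```bash
python3 - <<'E'
from h import *
R0,p0,s=cur(); print(p0.round(4),s["qpos"],s["qvel"].round(3) if hasattr(s["qvel"],"round") else s["qvel"])
T=rot(BW,55); print(np.degrees((R0.inv()*T).as_rotvec()).round(2), R0.inv().apply(grasp_tcp(-1.38,55,back=.035)-p0)*1000)
L=R.from_euler('y',-1.38).apply([0,.03,.095])+[0,0,.09]
print("rod in tool frame mm",R0.inv().apply(bl(L)-p0)*1000)
w=optics.read_camera("wrist"); print("tcp px",proj(w,p0)*1.5,"rod px",proj(w,bl(L))*1.5)
E
```

```text
[ 0.575  -0.1645  0.1267] [-0.43994751  0.21260866 -1.1544224  -0.73884912  0.05193477  1.53232026] [ 0.006 -0.023 -0.009 -0.002 -0.    -0.002]
[-0.94  0.13 -0.05] [  0.24557535 -11.22565251   0.3727279 ]
rod in tool frame mm [  0.28260942 -10.9593605   16.67051048]
tcp px [[383.09587268 365.05111516]] rod px [[354.91786337 345.29940709]]
```

Elbow (J3) is at its limit at this tilt; I'll use a 38° tilt and swing in two bites.

```bash
python3 - <<'E'
from h import *
path([(rot(BW,38),grasp_tcp(-1.38,38,back=.04),3,32),(rot(BW,38),grasp_tcp(-1.38,38),3,32)])
E
```

```text
6
[[5.4,0,0,0,-1.8,-1.1,32],[5.3,0.1,0,0,-1.8,-1,32],[5.4,0,-0.1,0,-2,-0.8,32],[0,0,0,0,0,13.3,32],[0,0,0,0,0,13.4,32],[0,0,0,0,0,13.3,32]]
end [ 0.5924 -0.1711  0.0933] [2.105 1.438 0.494]
```

Call:
jog_arm(increments=[[5.4,0,0,0,-1.8,-1.1,32],[5.3,0.1,0,0,-1.8,-1,32],[5.4,0,-0.1,0,-2,-0.8,32],[0,0,0,0,0,0,32]])

```text
t: 5.92
eef_pos: [0.5713, -0.1625, 0.1269]
tcp_rot: [2.098, 1.434, 0.5]
ft_force: [0.3, -0.2, -0.5]
gripper_width: 0.0319
```

```bash
cat > st.py <<'E'
from h import *
import sys
R0,p0,s=cur(); print(p0.round(4),np.round(s["qpos"],3),np.round(s["ft_force"],1),s["gripper_width"])
L=R.from_euler('y',float(sys.argv[1])).apply([0,.03,.095])+[0,0,.09]
print("rod in tool mm",(R0.inv().apply(bl(L)-p0)*1000).round(1), "rod axis in tool",R0.inv().apply(R.from_euler('z',BW).apply([0,1,0])).round(3),"toolz",R0.apply([0,0,1]).round(3))
E
python3 st.py -1.38
```

```text
[ 0.5713 -0.1625  0.1269] [-0.432  0.126 -0.847 -0.073  0.037  1.523] [ 0.3 -0.2 -0.5] 0.031947260828957554
rod in tool mm [-0.3 -2.9 21.8] rod axis in tool [1.    0.001 0.   ] toolz [ 0.58  -0.227 -0.783]
```

Call:
jog_arm(increments=[[0,0,0,0,-1,13.5,32],[0,0,0,0,-1,13.5,32],[0,0,0,0,-1,13.5,32],[0,0,0,0,0,0,32]])

```text
t: 6.42
eef_pos: [0.5911, -0.17, 0.0888]
tcp_rot: [2.103, 1.438, 0.496]
ft_force: [0.9, -0.9, -0.4]
gripper_width: 0.0318
```

```bash
python3 st.py -1.38; python3 look.py g2 n wrist,side
```

```text
[ 0.5911 -0.17    0.0888] [-0.429  0.224 -0.861 -0.18   0.035  1.525] [ 0.9 -0.9 -0.4] 0.031836581909806524
rod in tool mm [ -0.5   4.  -21.3] rod axis in tool [1.    0.001 0.001] toolz [ 0.575 -0.224 -0.787]
```

View pics/g2_wrist.png

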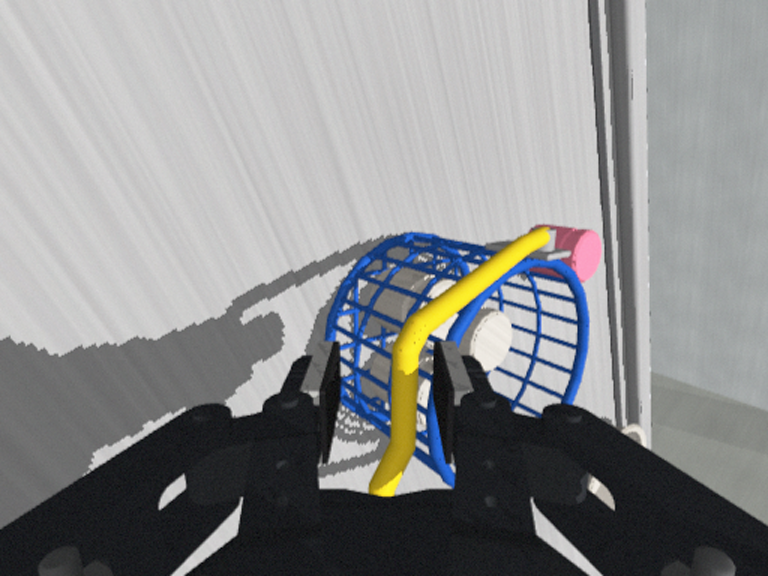

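View pics/g2_side.png

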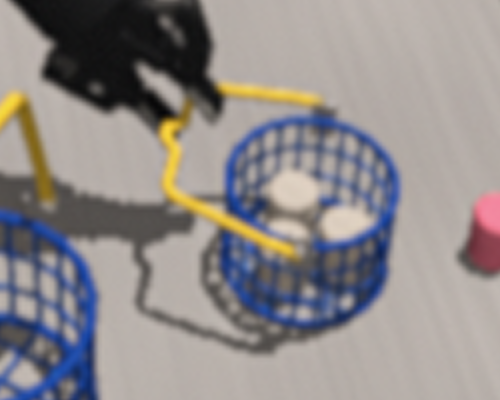

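Call:
jog_arm(increments=[[0,0,0,0,4,-2,32],[0,0,0,0,0,0,20],[0,0,0,0,0,0,12]], force=25)

```text
t: 6.9
eef_pos: [0.5932, -0.1709, 0.0952]
tcp_rot: [2.1, 1.436, 0.498]
ft_force: [-0.8, -0.4, -0.4]
gripper_width: 0.0118
```

```bash
python3 st.py -1.38
```

```text
[ 0.5932 -0.1709  0.0952] [-0.429  0.216 -0.85  -0.162  0.035  1.526] [-0.8 -0.4 -0.4] 0.01182964305350924
rod in tool mm [ -0.5  -1.6 -17.7] rod axis in tool [1.    0.002 0.   ] toolz [ 0.577 -0.225 -0.785]
```

Call:
jog_arm(increments=[[0,0,0,0,-1,0,12],[0,0,0,0,0,0,0],[0,0,0,0,0,0,0],[0,0,0,0,0,0,0]], force=25)

```text
t: 7.4
eef_pos: [0.5922, -0.1704, 0.094]
tcp_rot: [2.101, 1.437, 0.497]
ft_force: [-3.3, 1.0, 0.8]
gripper_width: 0.0066
```

```bash
python3 st.py -1.38; python3 - <<'E'
from h import *
# swing 1: bail -1.38 -> -0.75, tilt 38 -> 2, arc
R0,p0,_=cur()
# offset so the present grasp is consistent
off=p0-grasp_tcp(-1.38,38); print("off",off.round(4))
w=[]
n=9
for i in range(1,n+1):
    a=-1.38+.63*i/n; t=38-36*i/n
    w.append((rot(BW,t),grasp_tcp(a,t)+off*(1-i/n),1,0))
path(w)
E
```

```text
[ 0.5922 -0.1704  0.094 ] [-0.429  0.216 -0.853 -0.165  0.035  1.526] [-3.3  1.   0.8] 0.0065838193475601416
rod in tool mm [ -0.5  -0.1 -17.9] rod axis in tool [1.    0.002 0.   ] toolz [ 0.577 -0.225 -0.785]
off [-0.0001  0.0006  0.0007]
9
[[4.2,0,0.1,-0.1,3.9,-4.1,0],[4,0,0,0,3.8,-4.2,0],[4,0,0,-0.1,3.9,-4.1,0],[4,0,0,0,3.8,-4.2,0],[4,0,0,-0.1,3.9,-4.1,0],[4,0,0,0,3.9,-4.1,0],[4,0,0,-0.1,3.9,-4.2,0],[4,0,0,-0.1,3.9,-4.1,0],[4,0,0,0,3.9,-4.2,0]]
end [ 0.6089 -0.1775  0.1409] [2.571 1.755 0.032]
```

Call:
jog_arm(increments=[[4.2,0,0.1,0,3.9,-4.1,0],[4,0,0,0,3.8,-4.2,0],[4,0,0,0,3.9,-4.1,0],[4,0,0,0,3.8,-4.2,0]])

```text
t: 7.9
eef_pos: [0.596, -0.1718, 0.1166]
tcp_rot: [2.321, 1.584, 0.307]
ft_force: [-3.2, 2.1, 0.5]
gripper_width: 0.0071
```

```bash
python3 st.py -1.1; python3 look.py s1 -1.1 side,scene
```

```text
[ 0.596  -0.1718  0.1166] [-0.42   0.258 -0.48   0.451  0.018  1.527] [-3.2  2.1  0.5] 0.007109495274666826
rod in tool mm [ -0.6   0.1 -17.8] rod axis in tool [ 1.    -0.     0.001] toolz [ 0.348 -0.135 -0.928]
```

View pics/s1_side.png

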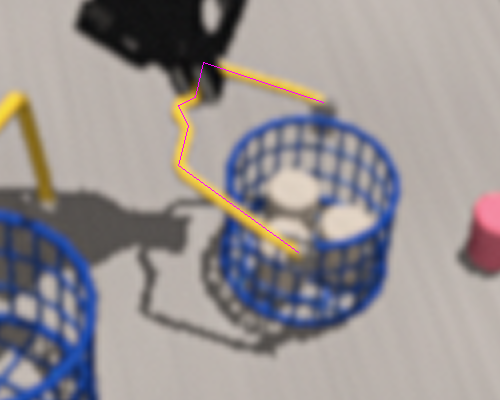

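Bail follows the overlay at −1.1 and the basket has not moved. Continuing.

Call:
jog_arm(increments=[[4,0,0,0,3.9,-4.1,0],[4,0,0,0,3.9,-4.1,0],[4,0,0,0,3.9,-4.2,0],[4,0,0,0,3.9,-4.1,0],[4,0,0,0,3.9,-4.2,0],[0,0,0,0,0,0,0]])

```text
t: 8.75
eef_pos: [0.6095, -0.177, 0.1403]
tcp_rot: [2.571, 1.755, 0.032]
ft_force: [-7.5, 4.8, 7.9]
gripper_width: 0.007
```

```bash
python3 st.py -0.75; python3 - <<'E'
from h import *
R0,p0,s=cur()
# release, back off, re-tilt to 36 at back .04, advance
a=-.75
path([(R0,p0,2,24),(R0,p0-R0.apply([0,0,.05]),2,28),(rot(BW,36),grasp_tcp(a,36,back=.05),5,28)])
E
```

```text
[ 0.6095 -0.177   0.1403] [-0.412  0.463  0.013  1.086  0.002  1.532] [-7.5  4.8  7.9] 0.007013529701418322
rod in tool mm [ -0.7  -0.4 -19.2] rod axis in tool [1.    0.    0.001] toolz [ 0.033 -0.012 -0.999]
9
[[0,0,0,0,0,0,24],[0,0,0,0,0,0,24],[0,0,0,0,0,-25,28],[0,0,0,0,0,-25,28],[-6.8,0,0,-0.1,-3.6,1,28],[-6.8,0,0,-0.2,-3.6,0.5,28],[-6.8,0,0,-0.1,-3.8,0.1,28],[-6.8,0,0,-0.1,-3.6,-0.4,28],[-6.8,0,0,-0.1,-3.7,-0.7,28]]
end [ 0.5911 -0.1705  0.1848] [2.133 1.456 0.474]
```

Call:
jog_arm(increments=[[0,0,0,0,0,0,24],[0,0,0,0,0,0,24],[0,0,0,0,0,-25,28],[0,0,0,0,0,-25,28],[-6.8,0,0,0,-3.6,1,28],[-6.8,0,0,0,-3.6,0.5,28],[-6.8,0,0,0,-3.8,0,28],[-6.8,0,0,0,-3.6,-0.4,28],[-6.8,0,0,0,-3.7,-0.7,28],[0,0,0,0,0,0,28]])

```text
t: 10.0
eef_pos: [0.5881, -0.1687, 0.1837]
tcp_rot: [2.135, 1.457, 0.472]
ft_force: [-0.3, 0.5, -0.3]
gripper_width: 0.0278
```

```bash
python3 st.py -0.75; python3 look.py s2 -0.75 side,scene
```

```text
[ 0.5881 -0.1687  0.1837] [-0.428  0.084 -0.653  0.208  0.033  1.527] [-0.3  0.5 -0.3] 0.02779996476115714
rod in tool mm [-0.7  3.5 32.4] rod axis in tool [ 1. -0.  0.] toolz [ 0.546 -0.213 -0.81 ]
```

View pics/s2_side.png

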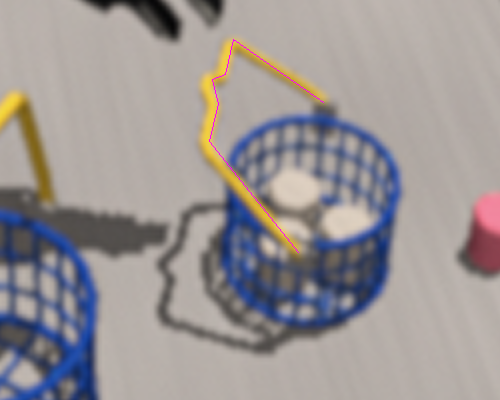

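View pics/s2_scene.png

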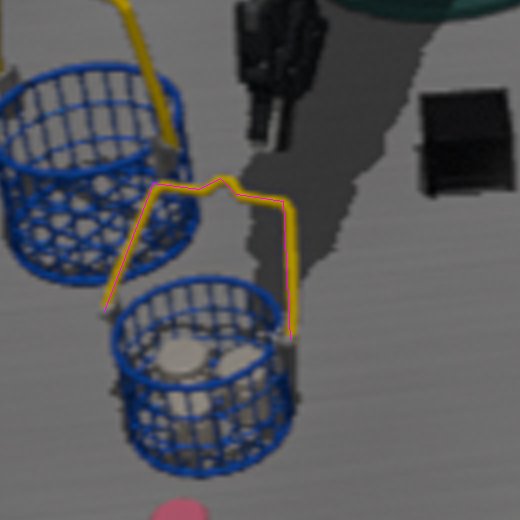

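```bash
python3 st.py -0.79
```

```text
[ 0.5915 -0.1703  0.1863] [-0.428  0.087 -0.643  0.213  0.032  1.527] [ 0.6  0.6 -0.1] 0.02759876609198421
rod in tool mm [-0.4 -4.9 32.9] rod axis in tool [ 1. -0.  0.] toolz [ 0.547 -0.214 -0.809]
```

Call:
jog_arm(increments=[[0,0,0,0,-2,13,28],[0,0,0,0,-1,13,28],[0,0,0,0,-1,13,28],[0,0,0,0,-1,12,28],[0,0,0,0,0,0,28],[0,0,0,0,0,0,28]])

```text
t: 10.85
eef_pos: [0.6152, -0.1794, 0.1415]
tcp_rot: [2.132, 1.455, 0.474]
ft_force: [-0.3, -0.0, -0.0]
gripper_width: 0.028
```

```bash
python3 st.py -0.79;  python3 look.py s3 n wrist; python3 st.py -0.79
```

```text
[ 0.6152 -0.1794  0.1415] [-0.425  0.181 -0.677  0.084  0.031  1.529] [-0.3 -0.  -0. ] 0.027989889707210898
rod in tool mm [ -0.5   1.  -18.3] rod axis in tool [ 1. -0.  0.] toolz [ 0.548 -0.214 -0.808]
[ 0.6152 -0.1795  0.1418] [-0.425  0.181 -0.677  0.084  0.031  1.529] [-0.8 -0.4  0.3] 0.0280577978493285
rod in tool mm [ -0.5   0.8 -18.1] rod axis in tool [ 1. -0.  0.] toolz [ 0.549 -0.214 -0.808]
```

View pics/s3_wrist.png

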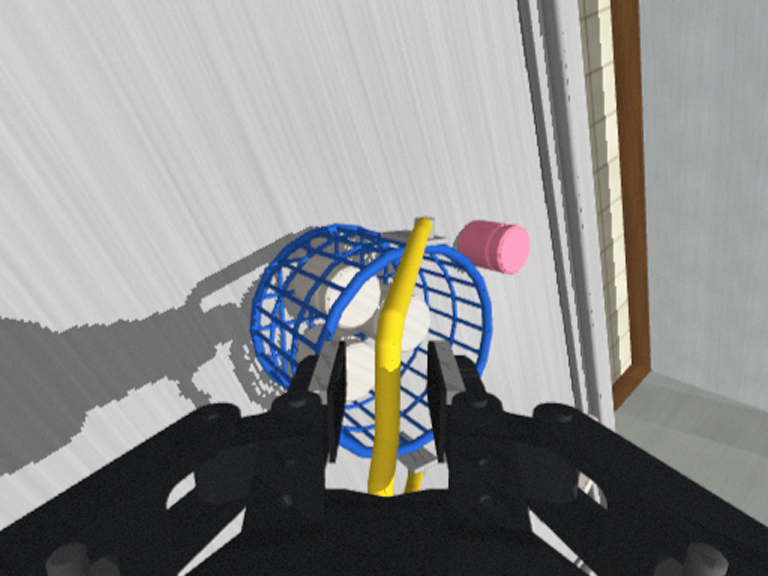

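Rod centred between the fingers (column ≈388). Close and swing to upright.

Call:
jog_arm(increments=[[0,0,0,0,0,0,12],[0,0,0,0,0,0,0],[0,0,0,0,0,0,0]], force=25)

```text
t: 11.28
eef_pos: [0.6152, -0.1794, 0.1418]
tcp_rot: [2.132, 1.455, 0.475]
ft_force: [-4.2, 2.4, 5.3]
gripper_width: 0.0069
```

```bash
python3 st.py -0.79; python3 - <<'E'
from h import *
R0,p0,_=cur()
off=p0-grasp_tcp(-.79,36); print("off",off.round(4))
w=[];n=12
for i in range(1,n+1):
    a=-.79+.79*i/n; t=36-36*i/n
    w.append((rot(BW,t),grasp_tcp(a,t,r=.096)+off*(1-i/n),1,0))
path(w)
E
```

```text
[ 0.6152 -0.1794  0.1418] [-0.425  0.181 -0.677  0.084  0.031  1.529] [-4.2  2.4  5.3] 0.0069491435912358915
rod in tool mm [ -0.5   0.8 -18.1] rod axis in tool [ 1. -0.  0.] toolz [ 0.549 -0.214 -0.808]
off [-0.0007  0.0008  0.    ]
12
[[3.1,0,0,0,5.2,-1.8,0],[3,0,0,-0.1,5.4,-0.7,0],[3,0,0,0,5.3,-0.6,0],[3,0,0,-0.1,5.4,-0.5,0],[3,0,0,0,5.4,-0.5,0],[3,0,0,-0.1,5.4,-0.4,0],[3,0,0,0,5.4,-0.3,0],[3,0,0,0,5.4,-0.2,0],[3,0,0,-0.1,5.5,-0.1,0],[3,0,0,0,5.4,-0.1,0],[3,0,0,-0.1,5.4,0,0],[3,0,0,0,5.4,0.1,0]]
end [ 0.6685 -0.2009  0.1673] [-2.594 -1.771 -0.   ]
```

Call:
jog_arm(increments=[[3,0,0,0,5.2,-1.8,0],[3,0,0,0,5.4,-0.7,0],[3,0,0,0,5.3,-0.6,0],[3,0,0,0,5.4,-0.5,0],[3,0,0,0,5.4,-0.5,0],[3,0,0,0,5.4,-0.4,0]])

```text
t: 12.02
eef_pos: [0.6394, -0.1888, 0.1615]
tcp_rot: [2.371, 1.619, 0.257]
ft_force: [-3.6, 1.2, 6.6]
gripper_width: 0.0066
```

Call:
jog_arm(increments=[[3,0,0,0,5.4,-0.3,0],[3,0,0,0,5.4,-0.2,0],[3,0,0,0,5.5,0,0],[3,0,0,0,5.4,0,0],[3,0,0,0,5.4,0,0],[3,0,0,0,5.4,0.1,0],[0,0,0,0,0,0,0]])

```text
t: 12.9
eef_pos: [0.6705, -0.2011, 0.1681]
tcp_rot: [2.592, 1.769, 0.004]
ft_force: [0.3, 0.4, 13.7]
gripper_width: 0.0066
```

```bash
python3 st.py 0;  python3 look.py s4 0 side,scene; python3 st.py 0
```

```text
[ 0.6705 -0.2011  0.1681] [-4.080e-01  5.910e-01  3.210e-01  1.297e+00  1.000e-03  1.536e+00] [ 0.3  0.4 13.7] 0.006608004821636623
rod in tool mm [ -0.5  -1.9 -16.9] rod axis in tool [1. 0. 0.] toolz [ 0.004 -0.001 -1.   ]
[ 0.67   -0.2009  0.1682] [-4.080e-01  5.890e-01  3.180e-01  1.295e+00  1.000e-03  1.536e+00] [ 0.5 -0.4 13.6] 0.006874745563149422
rod in tool mm [ -0.5  -1.3 -16.9] rod axis in tool [1. 0. 0.] toolz [ 0.004 -0.001 -1.   ]
```

View pics/s4_side.png

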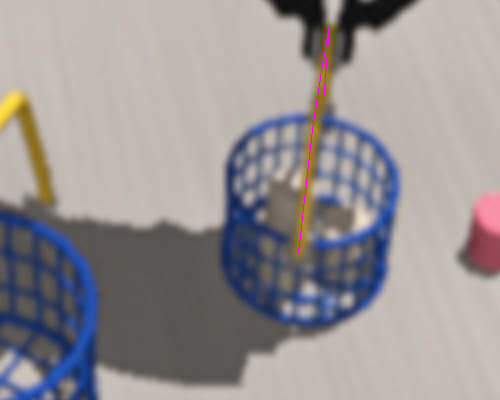

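View pics/s4_scene.png

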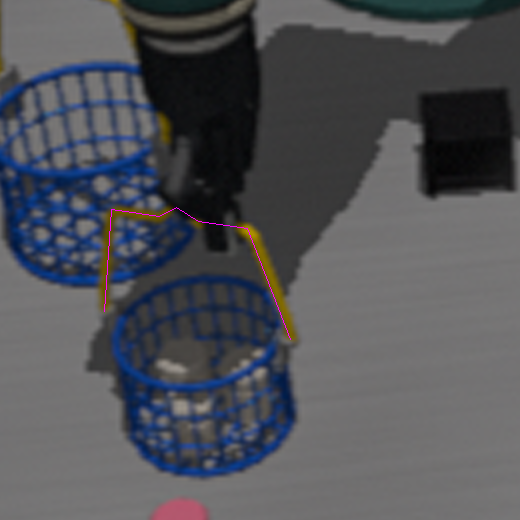

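Bail upright, basket unmoved. Regrip to relieve the 13 N preload, then a firm grip for carrying.

Call:
jog_arm(increments=[[0,0,0,0,0,0,14],[0,0,0,0,0,0,14],[0,0,0,0,0,0,0],[0,0,0,0,0,0,0],[0,0,0,0,0,0,0]], force=80)

```text
t: 13.62
eef_pos: [0.6687, -0.2004, 0.1667]
tcp_rot: [2.594, 1.771, 0.001]
ft_force: [-0.2, 0.6, -0.2]
gripper_width: 0.0048
```

Call:
jog_arm(increments=[[0,0,0,0,0,-3,0],[0,0,0,0,0,-4,0],[0,0,0,0,0,-4,0],[0,0,0,0,0,-4,0],[0,0,0,0,0,-5,0],[0,0,0,0,0,0,0],[0,0,0,0,0,0,0]])

```text
t: 14.5
eef_pos: [0.6687, -0.2004, 0.1867]
tcp_rot: [2.594, 1.771, 0.001]
ft_force: [0.1, 1.2, -6.3]
gripper_width: 0.0049
```

```bash
python3 st.py 0;  python3 look.py l1 n side,scene
```

```text
[ 0.6687 -0.2004  0.1867] [-0.408  0.585  0.361  1.346  0.     1.536] [ 0.1  1.2 -6.3] 0.004853610641060366
rod in tool mm [-0.5  0.   1.7] rod axis in tool [1. 0. 0.] toolz [ 0.001  0.    -1.   ]
```

View pics/l1_side.png

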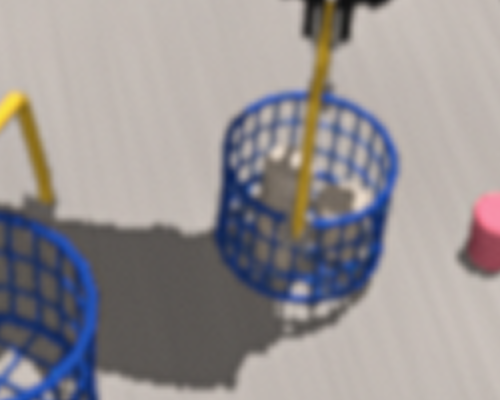

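View pics/l1_scene.png

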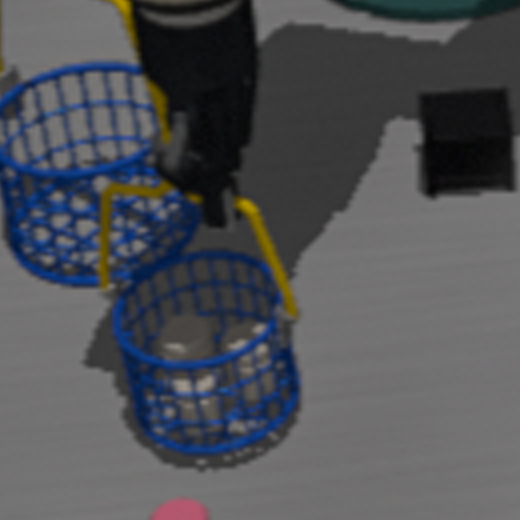

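Lifted cleanly (6.3 N), near level. Transport around to the hook's open side.

```bash
cat >> h.py <<'E'
def st_tcp(lx,ly,midz,yo=.0295,dz=.0283): return place(SX,SY,SW,[lx,ly+yo,0])[0]+[0,0,midz-dz]
E
python3 - <<'E'
from h import *
R0,p0,_=cur()
print("now",p0, "mid z",p0[2]+.0283)
w=[(R0,p0+[0,0,.09],6,0),(rot(SW,0),st_tcp(-.09,-.16,.305),16,0)]
path(w); print(st_tcp(-.09,-.16,.305),st_tcp(-.09,0,.305))
path([(rot(SW,0),st_tcp(-.09,0,.300),10,0)],R0=rot(SW,0),p0=st_tcp(-.09,-.16,.305))
E
```

```text
now [ 0.66861492 -0.20038814  0.18661949] mid z 0.21491948953300627
22
[[0,0,0,0,0,-15,0],[0,0,0,0,0,-15,0],[0,0,0,0,0,-15,0],[0,0,0,0,0,-15,0],[0,0,0,0,0.1,-15,0],[0,0,0,0,0,-15,0],[0,0,-0.2,14.4,-18.2,0,0],[0,0,-0.2,14.4,-18.2,0,0],[0,0,-0.2,14.4,-18,0,0],[0,0,-0.2,14.5,-18.1,0,0],[0,0,-0.2,14.6,-18,-0.1,0],[0,0,-0.3,14.7,-17.9,0,0],[0,0,-0.2,14.7,-17.9,0,0],[0,0,-0.2,14.8,-17.8,0,0],[0,0,-0.2,14.8,-17.7,0,0],[0,0,-0.2,15,-17.7,0,0],[0,0,-0.2,15,-17.7,0,0],[0,0,-0.2,15,-17.6,0,0],[0,0,-0.2,15.1,-17.5,-0.1,0],[0,0,-0.2,15.2,-17.5,0,0],[0,0,-0.2,15.2,-17.4,0,0],[0,0,-0.3,15.3,-17.4,0,0]]
end [0.4812 0.1191 0.2767] [2.541e+00 1.847e+00 1.000e-03]
[0.48116464 0.11911638 0.2767    ] [0.53062878 0.27127846 0.2767    ]
10
[[0,0,0,16,0,0.5,0],[0,0,0,16,0,0.5,0],[0,0,0,16,0,0.5,0],[0,0,0,16,0,0.5,0],[0,0,0,16,0,0.5,0],[0,0,0,16,0,0.5,0],[0,0,0,16,0,0.5,0],[0,0,0,16,0,0.5,0],[0,0,0,16,0,0.5,0],[0,0,0,16,0,0.5,0]]
end [0.5306 0.2713 0.2717] [2.542 1.846 0.   ]
```

Call:
jog_arm(increments=[[0,0,0,0,0,-6,0],[0,0,0,0,0,-12,0],[0,0,0,0,0,-18,0],[0,0,0,0,0,-18,0],[0,0,0,0,0,-18,0],[0,0,0,0,0,-12,0],[0,0,0,0,0,-6,0],[0,0,0,0,0,0,0]])

```text
t: 15.6
eef_pos: [0.6688, -0.2004, 0.2773]
tcp_rot: [2.594, 1.77, 0.002]
ft_force: [-0.4, -0.4, -4.6]
gripper_width: 0.0052
```

Call:
jog_arm(increments=[[0,0,0,5,-6,0,0],[0,0,0,10,-12,0,0],[0,0,-0.2,14.4,-18.2,0,0],[0,0,-0.2,14.4,-18.1,0,0],[0,0,-0.2,14.5,-18.1,0,0],[0,0,-0.3,14.6,-18,0,0],[0,0,-0.3,14.7,-17.9,0,0],[0,0,-0.3,14.7,-17.9,0,0],[0,0,-0.3,14.8,-17.8,0,0],[0,0,-0.3,14.8,-17.7,0,0],[0,0,-0.3,15,-17.7,0,0],[0,0,-0.3,15,-17.7,0,0],[0,0,-0.2,15,-17.6,0,0],[0,0,-0.2,15.1,-17.5,0,0],[0,0,-0.2,15.1,-17.5,0,0],[0,0,-0.2,15.2,-17.4,0,0],[0,0,0,10,-12,0,0],[0,0,0,5,-6,0,0],[0,0,0,0,0,0,0]])

```text
t: 17.98
eef_pos: [0.4802, 0.1194, 0.2766]
tcp_rot: [2.538, 1.85, 0.002]
ft_force: [0.5, -0.1, -5.0]
gripper_width: 0.0054
```

```bash
python3 - <<'E'
from h import *
R0,p0,s=cur(); print(p0,s["ft_force"],np.degrees((R0.inv()*rot(SW,0)).as_rotvec()).round(2), (R0.inv().apply(st_tcp(-.09,0,.300)-p0)*1000).round(1))
for c in ("scene","side"):
    w=optics.read_camera(c); im=cv2.resize(w["pixels"][:,:,::-1][100:300,150:400],(0,0),fx=3,fy=3,interpolation=2); cv2.imwrite(f"pics/t1_{c}.png",im)
E
```

```text
[0.48015562 0.11935031 0.2766425 ] [ 0.51568054 -0.12541283 -5.00058784] [ 0.07 -0.02  0.17] [160.1   1.5   5. ]
```

View pics/t1_scene.png

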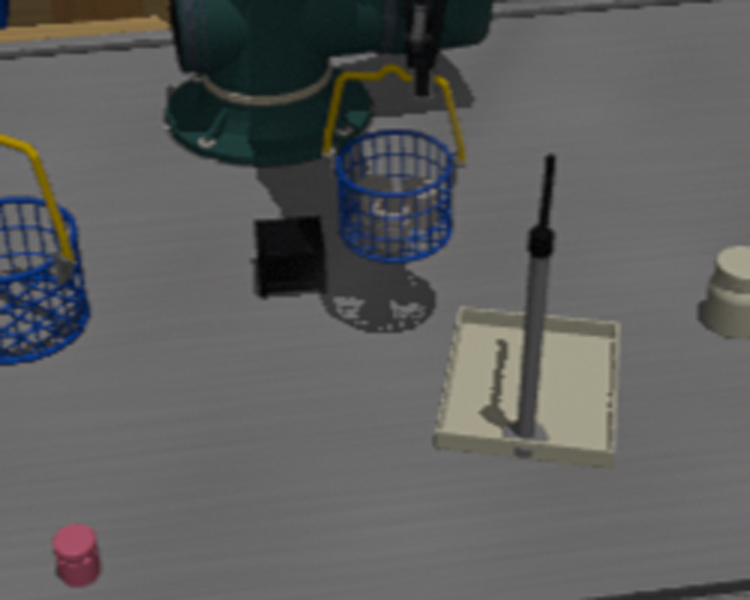

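View pics/t1_side.png

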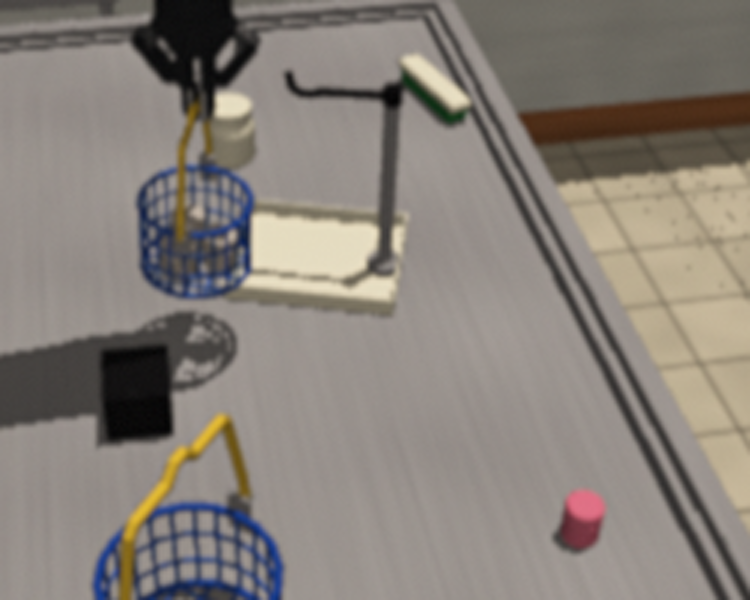

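Call:
jog_arm(increments=[[0,0,0,5,0.5,0.5,0],[0,0,0,10,0.5,0.5,0],[0,0,0,15,0.5,0.5,0],[0,0,0,16,0,0.5,0],[0,0,0,16,0,0.5,0],[0,0,0,16,0,0.5,0],[0,0,0,16,0,0.5,0],[0,0,0,16,0,0.5,0],[0,0,0,16,0,0.5,0],[0,0,0,15,0,0.5,0],[0,0,0,10,0,0,0],[0,0,0,6,0,0,0],[0,0,0,3,0,0,0],[0,0,0,0,0,0,0],[0,0,0,0,0,0,0]])

```text
t: 19.95
eef_pos: [0.5307, 0.2707, 0.2718]
tcp_rot: [2.539, 1.849, 0.001]
ft_force: [-0.2, 0.4, -5.3]
gripper_width: 0.0054
```

```bash
cat > hk.py <<'E'
from h import *
import sys
R0,p0,s=cur(); print(p0.round(4),np.round(s["ft_force"],1),np.degrees((R0.inv()*rot(SW,0)).as_rotvec()).round(2), "to seat tool mm",(R0.inv().apply(st_tcp(0,0,.245)-p0)*1000).round(1))
mid=p0+R0.apply([-.0295,0,-.0283]); seat=np.array([SX,SY,.245])
box={"scene":(270,120,100,120),"side":(210,95,110,120),"wrist":(0,0,512,384)}
for c in sys.argv[2:]:
    w=optics.read_camera(c); x,y,W,H=box[c]; k=1.5 if c=="wrist" else 5
    im=cv2.resize(w["pixels"][:,:,::-1],(0,0),fx=k,fy=k,interpolation=2)
    for P,col in ((mid,(255,0,255)),(seat,(0,255,0))):
        u=np.int32((proj(w,P)[0]+.5)*k); cv2.drawMarker(im,tuple(int(v) for v in u),col,cv2.MARKER_CROSS,12,1)
    cv2.imwrite(f"pics/{sys.argv[1]}_{c}.png",im[int(y*k):int((y+H)*k),int(x*k):int((x+W)*k)])
    for o in ["bail_mid","hook_seat"]: print(c,o,[(np.round(d["at"],1).tolist(),round(d["p"],2)) for d in spot_in(w,o)], proj(w,mid if o=="bail_mid" else seat).round(1))
E
python3 hk.py h1 scene side wrist
```

```text
[0.5307 0.2707 0.2718] [-0.2  0.4 -5.3] [ 0.06 -0.02  0.12] to seat tool mm [ 0.4 89.7 55.2]
scene bail_mid [([150.7, 145.0], 0.72), ([331.0, 130.2], 0.69)] [[334.8 127.5]]
scene hook_seat [([327.5, 229.3], 0.88), ([321.5, 168.6], 0.15)] [[332.  160.4]]
side bail_mid [([200.8, 270.6], 0.74), ([222.9, 129.3], 0.68)] [[224.5 111.5]]
side hook_seat [([262.0, 184.1], 0.72)] [[251.9 128.2]]
wrist bail_mid [([253.8, 230.5], 0.83)] [[257.9 328.9]]
wrist hook_seat [([369.5, 186.1], 0.65), ([283.4, 208.0], 0.44)] [[397.9 266.6]]
```

View pics/h1_scene.png

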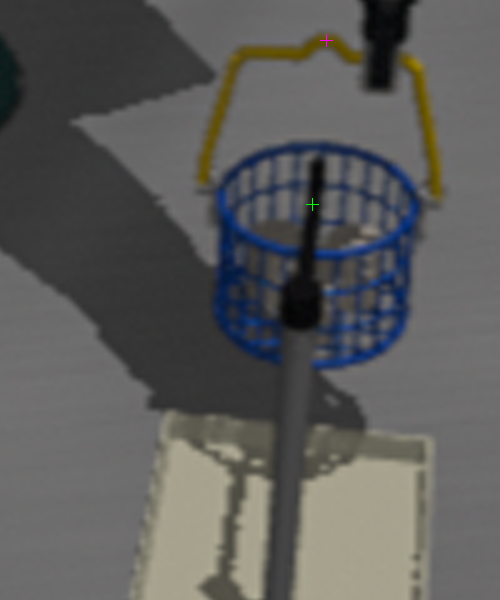

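View pics/h1_side.png

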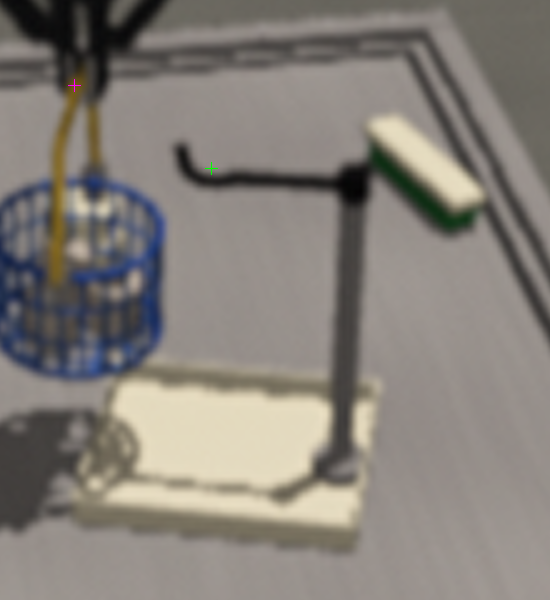

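View pics/h1_wrist.png

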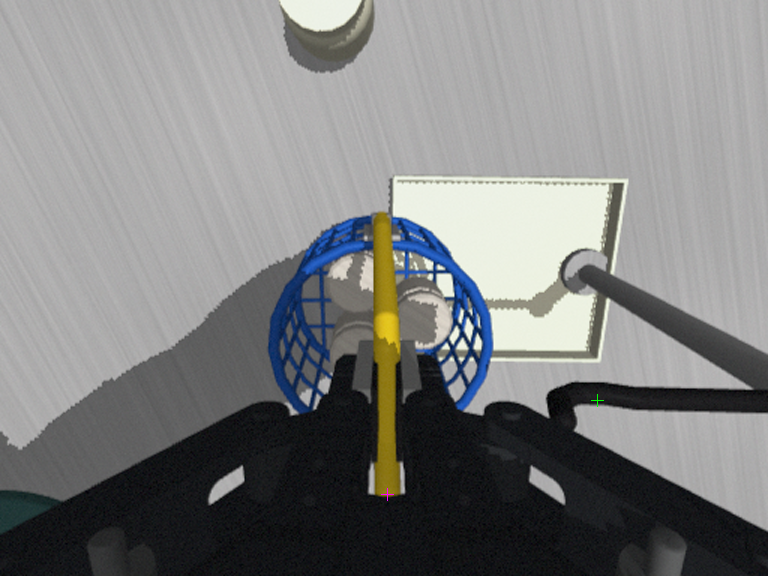

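Markers agree: computed crook lies on the yellow crook (scene crop (326,40)) and the seat marker sits on the hook rod in all three views. Move over the hook.

Call:
jog_arm(increments=[[0,0,0,0,4,0,0],[0,0,0.1,0,7,0,0],[0,0,0,0,10,0,0],[0,0,0,0,11,1,0],[0,0,0,0.4,11,1,0],[0,0,0,0,11,1,0],[0,0,0,0,11,1,0],[0,0,0,0,10,1,0],[0,0,0,0,8,1,0],[0,0,0,0,5,1,0],[0,0,0,0,2,1,0],[0,0,0,0,0,0,0],[0,0,0,0,0,0,0],[0,0,0,0,0,0,0]])

```text
t: 22.15
eef_pos: [0.6163, 0.2437, 0.2639]
tcp_rot: [2.54, 1.847, 0.002]
ft_force: [0.4, -0.7, -4.8]
gripper_width: 0.0047
```

```bash
python3 hk.py h2 scene side wrist
```

```text
[0.6163 0.2437 0.2639] [ 0.4 -0.7 -4.8] [ 0.06 -0.02  0.05] to seat tool mm [-0.3 -0.1 47.2]
scene bail_mid [([329.0, 150.0], 0.82), ([148.9, 148.4], 0.74)] [[333.3 145.8]]
scene hook_seat [([328.6, 228.1], 0.78), ([332.7, 193.5], 0.58)] [[332.  160.4]]
side bail_mid [([202.3, 271.2], 0.75), ([225.8, 141.6], 0.39)] [[251.9 115.5]]
side hook_seat [([262.6, 186.8], 0.84)] [[251.9 128.2]]
wrist bail_mid [([257.6, 230.6], 0.82), ([236.8, 220.6], 0.68)] [[257.5 328.6]]
wrist hook_seat [([319.8, 175.7], 0.91)] [[257.3 273.8]]
```

View pics/h2_scene.png

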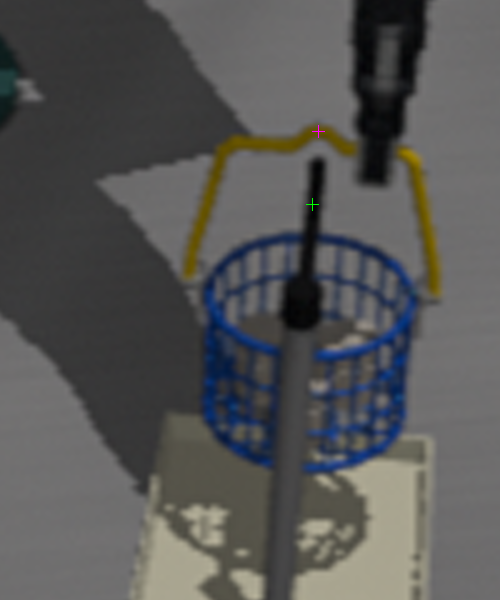

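View pics/h2_side.png

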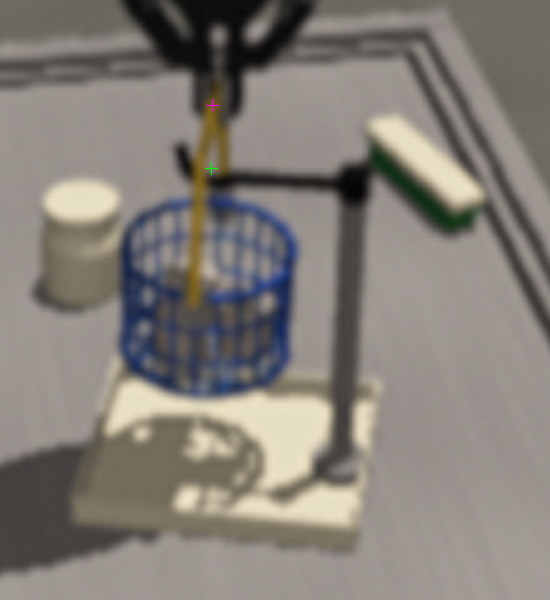

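View pics/h2_wrist.png

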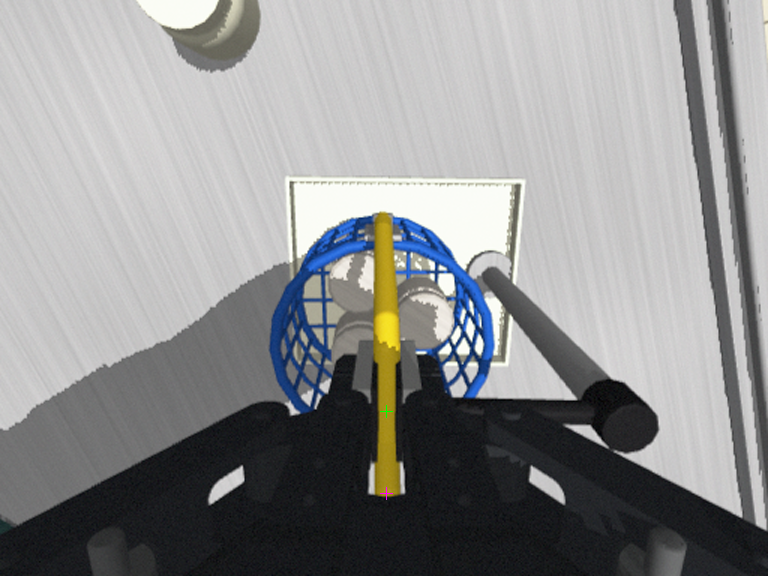

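Aligned: crook directly over the hook with the tip on the −x side. Lower.

Call:
jog_arm(increments=[[0,0,0,0,0,3,0],[0,0,0,0,0,5,0],[0,0,0,0,0,6,0],[0,0,0,0,0,6,0],[0,0,0,0,0,6,0],[0,0,0,0,0,5,0],[0,0,0,0,0,4,0],[0,0,0,0,0,3,0],[0,0,0,0,0,2,0],[0,0,0,0,0,0,0],[0,0,0,0,0,0,0]])

```text
t: 23.98
eef_pos: [0.6166, 0.2436, 0.2239]
tcp_rot: [2.54, 1.847, 0.002]
ft_force: [0.1, -1.0, -4.8]
gripper_width: 0.0055
```

```bash
python3 hk.py h3 scene side
```

```text
[0.6166 0.2436 0.2239] [ 0.1 -1.  -4.8] [ 0.07 -0.03  0.04] to seat tool mm [-0.3 -0.3  7.2]
scene bail_mid [([325.9, 160.8], 0.6), ([146.0, 144.0], 0.58)] [[332.2 158.3]]
scene hook_seat [([326.5, 231.3], 0.81)] [[332.  160.4]]
side bail_mid [([201.5, 268.1], 0.73)] [[252.  126.3]]
side hook_seat [([263.0, 186.8], 0.68)] [[251.9 128.2]]
```

View pics/h3_scene.png

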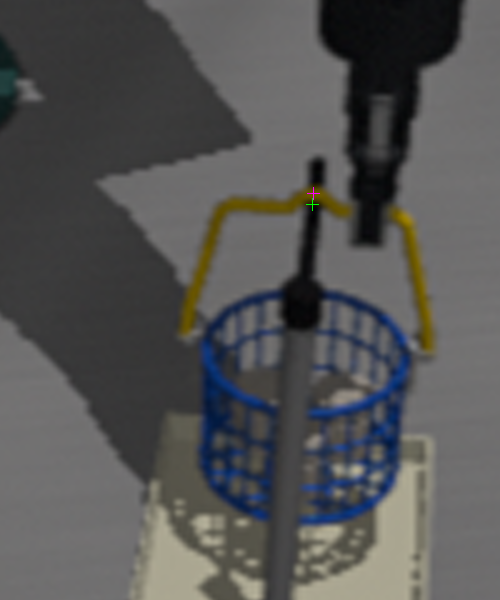

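View pics/h3_side.png

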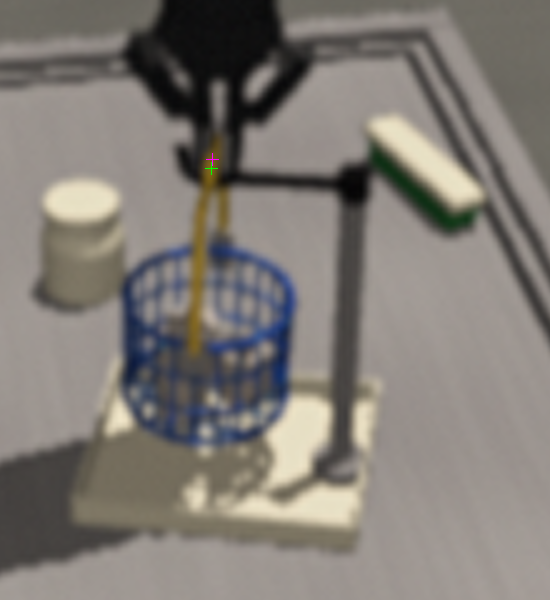

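Call:
jog_arm(increments=[[0,0,0,0,0,1,0],[0,0,0,0,0,1,0],[0,0,0,0,0,1,0],[0,0,0,0,0,1,0],[0,0,0,0,0,1,0],[0,0,0,0,0,0,0]])

```text
t: 25.02
eef_pos: [0.6165, 0.2436, 0.2187]
tcp_rot: [2.541, 1.847, 0.001]
ft_force: [-0.3, 0.6, -5.3]
gripper_width: 0.005
```

Call:
jog_arm(increments=[[0,0,0,0,0,1,0],[0,0,0,0,0,0,0]])

```text
t: 25.28
eef_pos: [0.6165, 0.2436, 0.2177]
tcp_rot: [2.541, 1.847, 0.001]
ft_force: [-0.2, 0.4, -5.9]
gripper_width: 0.0053
```

Call:
jog_arm(increments=[[0,0,0,0,0,1,0],[0,0,0,0,0,0,0]])

```text
t: 25.52
eef_pos: [0.6165, 0.2436, 0.2168]
tcp_rot: [2.541, 1.847, 0.002]
ft_force: [0.1, 0.2, -3.9]
gripper_width: 0.005
```

Contact begins (−3.9 N). Lower until the weight is off.

Call:
jog_arm(increments=[[0,0,0,0,0,0.5,0],[0,0,0,0,0,0,0]])

```text
t: 25.78
eef_pos: [0.6166, 0.2436, 0.2164]
tcp_rot: [2.54, 1.847, 0.002]
ft_force: [0.3, -0.8, -1.8]
gripper_width: 0.005
```

Call:
jog_arm(increments=[[0,0,0,0,0,0.5,0],[0,0,0,0,0,0,0]])

```text
t: 26.02
eef_pos: [0.6167, 0.2435, 0.216]
tcp_rot: [2.54, 1.847, 0.002]
ft_force: [-0.0, -0.8, 2.1]
gripper_width: 0.0052
```

```bash
python3 hk.py h4 scene side
```

```text
[0.6167 0.2435 0.216 ] [-0.  -0.8  2.1] [ 0.1  -0.03  0.04] to seat tool mm [-0.2 -0.4 -0.7]
scene bail_mid [([152.8, 146.7], 0.91), ([323.8, 163.3], 0.58)] [[332.  160.7]]
scene hook_seat [([325.9, 231.5], 0.82)] [[332.  160.4]]
side bail_mid [([203.3, 268.0], 0.78), ([251.4, 143.2], 0.42)] [[252.  128.4]]
side hook_seat [([267.8, 190.2], 0.86), ([265.2, 352.1], 0.19)] [[251.9 128.2]]
```

View pics/h4_scene.png

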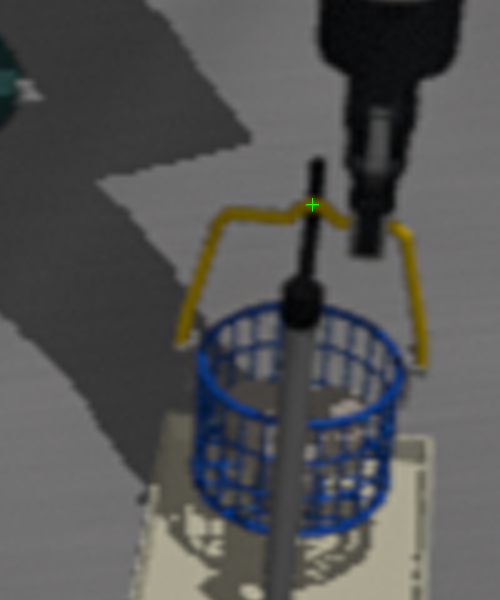

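Call:
jog_arm(increments=[[0,0,0,0,0,0,0],[0,0,0,0,0,0,0],[0,0,0,0,0,0,7],[0,0,0,0,0,0,9],[0,0,0,0,0,0,12],[0,0,0,0,0,0,20],[0,0,0,0,0,0,30],[0,0,0,0,0,0,30],[0,0,0,0,0,0,30],[0,0,0,0,0,0,30]], force=20)

```text
t: 27.58
eef_pos: [0.6165, 0.2436, 0.2157]
tcp_rot: [2.541, 1.847, 0.001]
ft_force: [0.7, 0.6, -0.8]
gripper_width: 0.0303
```

```bash
python3 hk.py h5 scene side wrist
```

```text
[0.6165 0.2436 0.2157] [ 0.7  0.6 -0.8] [ 0.06 -0.02  0.04] to seat tool mm [-0.2 -0.3 -1. ]
scene bail_mid [([155.4, 148.3], 0.91), ([326.6, 163.9], 0.74), ([319.9, 202.9], 0.68)] [[332.  160.7]]
scene hook_seat [([327.6, 232.3], 0.57)] [[332.  160.4]]
side bail_mid [([195.5, 276.1], 0.58), ([265.7, 189.7], 0.33)] [[252.  128.4]]
side hook_seat [([263.9, 188.6], 0.96)] [[251.9 128.2]]
wrist bail_mid [([140.9, 364.2], 0.53)] [[257.8 328.4]]
wrist hook_seat [([317.9, 177.0], 0.65)] [[257.3 330.4]]
```

View pics/h5_scene.png

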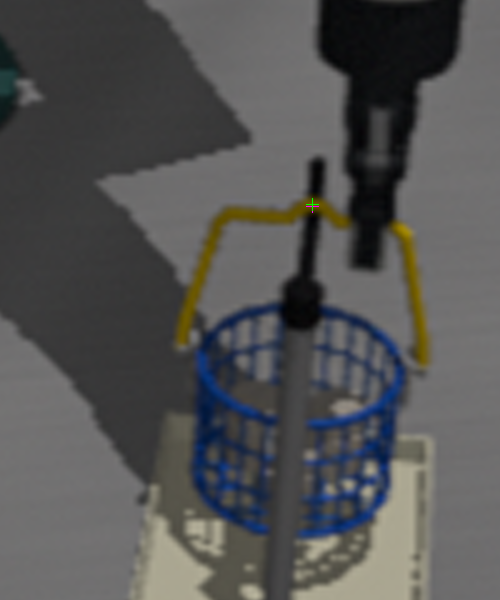

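View pics/h5_side.png

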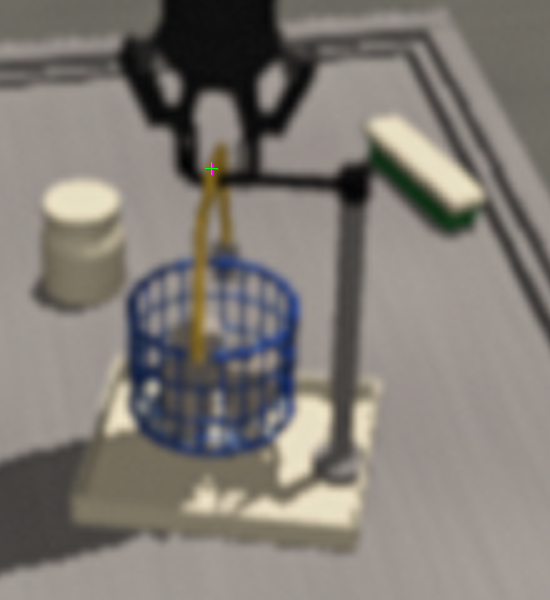

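View pics/h5_wrist.png

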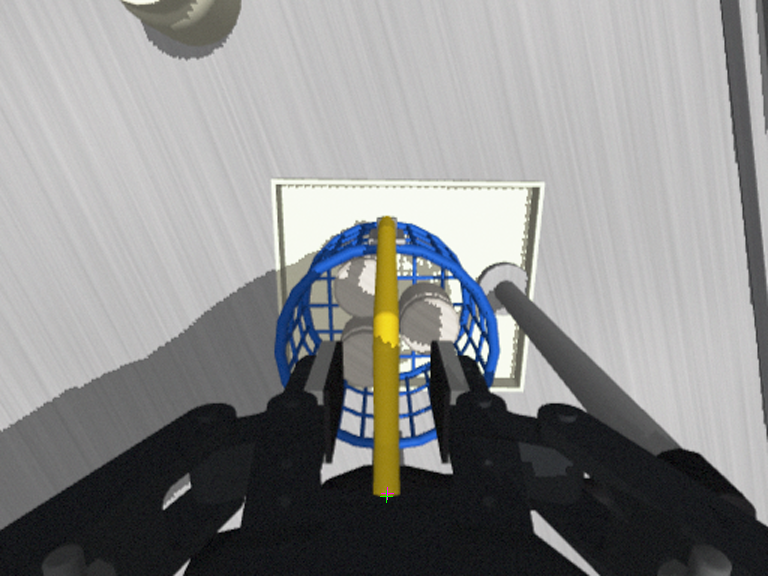

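Hanging in the hook, three cans inside. Retreat upward, then back.

Call:
jog_arm(increments=[[0,0,0,0,0,-4,30],[0,0,0,0,0,-8,30],[0,0,0,0,0,-14,30],[0,0,0,0,0,-18,30],[0,0,0,0,0,-20,30],[0,0,0,0,0,-20,30],[0,0,0,0,0,-20,30],[0,0,0,0,-20,-15,30],[0,0,0,0,-30,0,30],[0,0,0,0,-40,0,30],[0,0,0,0,-40,0,30],[0,0,0,0,-30,0,30],[0,0,0,0,0,0,30],[0,0,0,0,0,0,30],[0,0,0,0,0,0,30],[0,0,0,0,0,0,30]])

```text
t: 30.02
eef_pos: [0.4647, 0.2927, 0.3343]
tcp_rot: [2.541, 1.846, 0.001]
ft_force: [0.4, -0.1, -0.3]
gripper_width: 0.0299
```

```bash
cat > fin.py <<'E'
from h import *
import sys
k=5
for c,(x,y,W,H) in {"scene":(270,120,100,120),"side":(210,95,110,120)}.items():
    w=optics.read_camera(c); im=cv2.resize(w["pixels"][:,:,::-1],(0,0),fx=k,fy=k,interpolation=2)
    D=lambda X,col: cv2.polylines(im,[np.int32((proj(w,X)+.5)*k)],False,col,1)
    up=np.array([0,0,.05]); th=np.linspace(0,6.28,40)
    D(place(SX,SY,SW,bail_l(0)+up),(255,0,255))
    for z in (0,.088): D(place(SX,SY,SW,np.c_[.061*np.cos(th),.061*np.sin(th),0*th+z]+up),(0,255,255))
    cv2.imwrite(f"pics/{sys.argv[1]}_{c}.png",im[y*k:(y+H)*k,x*k:(x+W)*k])
    cv2.imwrite(f"pics/{sys.argv[1]}_{c}_full.png",w["pixels"][:,:,::-1])
print(manip.sense()["t"],manip.sense()["ft_force"])
E
python3 fin.py f1
```

```text
30.125 [-0.46163663 -0.21738767 -0.2063704 ]
```

View pics/f1_scene.png

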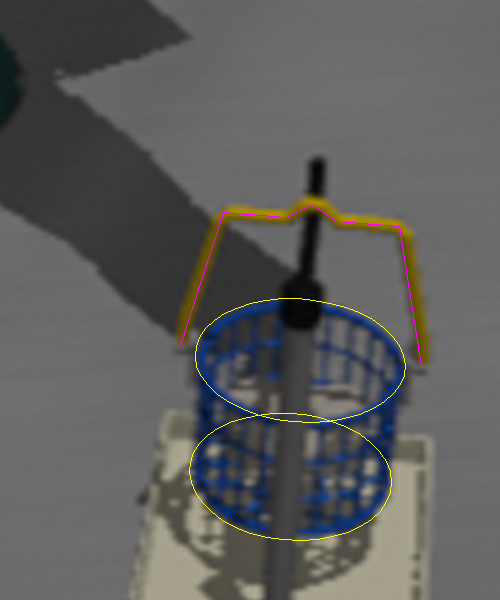

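View pics/f1_side.png

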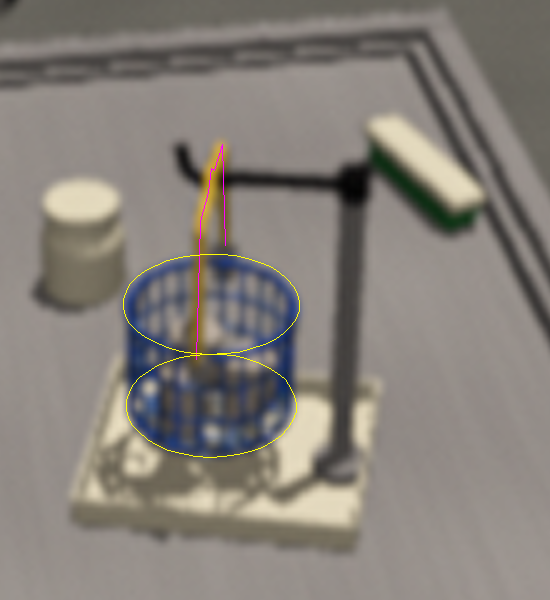

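View pics/f1_scene_full.png

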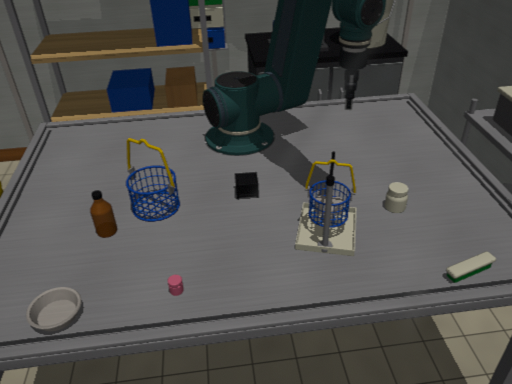

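Matches the expected hung, level pose within a pixel or so; everything else is where it stood. One second to settle, compare, then hand in.

Call:
jog_arm(increments=[[0,0,0,0,0,0,30],[0,0,0,0,0,0,30],[0,0,0,0,0,0,30],[0,0,0,0,0,0,30],[0,0,0,0,0,0,30],[0,0,0,0,0,0,30],[0,0,0,0,0,0,30],[0,0,0,0,0,0,30]])

```text
t: 31.12
eef_pos: [0.4642, 0.2929, 0.3346]
tcp_rot: [2.541, 1.847, 0.001]
ft_force: [0.1, -0.2, -0.2]
gripper_width: 0.0302
```

```bash
python3 fin.py f2; python3 - <<'E'
import cv2,numpy as np
for c in("scene","side"):
    a=cv2.imread(f"pics/f1_{c}_full.png").astype(int);b=cv2.imread(f"pics/f2_{c}_full.png").astype(int)
    d=abs(a-b).max(2); print(c,d.max(),(d>25).sum())
from bench import manip
print(manip.hand_in())
E
```

```text
31.225 [ 0.43142274  0.30753429 -0.10921553]
scene 29 2
side 25 0
the job is handed in; nothing more can be done
None
```

The small basket is hanging by its bail in the hook of the drip stand, free and level over the tray. I handed the job in at about 31 s of the 72 s allowed.

**What I did:**
- **Bail:** I swung it from folded to upright in two bites while the basket stood on the table. My first gripper tilt ran the elbow into its range, so I used a shallower tilt and re-gripped once halfway.
- **Carry:** I lifted the basket by the straight part beside the crook and carried it around to the hook's open side.
- **Hang:** I lowered the crook into the hook until the force reading showed the weight was off the gripper. I then opened the fingers and backed away.

**Last checks:**
- **Pose:** in both fixed cameras, the bail and basket match the expected hung, level pose to within about 1–2 pixels.
- **Settled:** two pairs of pictures a second apart show no movement.
- **Cans:** the wrist camera showed all three in the basket just after release.
- **Other things:** in the final scene picture, the large basket, bottle, tub, holder and pink can stand where they were.
- **Forces:** the highest wrist force I read was about 14 N, from a brief preload as the bail came upright.

**Where checks disagreed:** the trained networks' guesses for the hook seat were often wrong, usually landing on the tray. I relied on my own fit to the pictures, which agreed with the force at contact.

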